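Brush out the rinse can and hang it on the drip hook

TASK

Brush out the steel rinse can: take the long brush from its holder, scrub the inside with three full up-and-down strokes, each from the floor of the can to past half its height, and stand the brush back in its holder. Then raise the can's wire bail and hang the can by it in the drip stand's hook: the hook's height gets changed, so lower the can gently until you feel the hook carry it before you let go, without pressing it down, and leave it hanging there with no more than a gentle sway. Do not lay or knock the can over, and leave the phones, board tray and bottle where they are.

Things in the scene. Friction and masses are not known exactly. Their poses are not given: they have to be found in the camera images.
- rinse_can: Open stainless steel can, 95 mm tall, diameter 82 mm at the foot, 88 mm at the rim, wall 3 mm, 0.25 to 0.45 kg with its bail. Starts upright on the bench, loose, empty. Origin: centre of its underside; z up its axis; inner floor at z = 4 mm. A wire bail handle turns in two ears at y = +-50 mm, z = 88 mm (pivot line along y).
- bail (a joint): Angle (rad) of the bail, a U of red-coated 7 mm wire, about the can's y axis: 0 = upright over the can, positive = laid to the can's +x side, stops at +-1.75. Starts at 1.25 to 1.7, clear of the mouth; a little friction keeps it where it is put. Its straight cross-bar runs along the can's y from -36 to +36 mm, 85 mm from the pivot line; side arms at y = +-50 mm.
- bail_bar (a point): Middle of the bail's straight cross-bar, on the centre line of the 7 mm wire.
- brush: Long wash brush, 200 mm, 0.09 kg, upright in its holder. Origin: middle of the flat lower end of the head; z runs up to the handle. Head (blue and white, rigid) 55 mm diameter from z = 0 to 55 mm; steel shaft 8 mm diameter to z = 125 mm; round blue handle 18 mm diameter from z = 130 to 195 mm.
- brush_holder: Grey round cup fixed to the bench for the brush, 82 mm outside diameter at the rim (foot flange 104 mm), inner diameter 70 mm at the floor and 74 mm at the rim, 60 mm tall. Origin: centre of its underside; its inner floor is at z = 5 mm, where the brush stands.
- drip_stand: Steel drip stand fixed to the bench: a 150 x 150 x 16 mm drip tray, its origin in the middle of the tray's underside, and a 12 mm post at x = +92 mm, 280 mm tall. A wire hook, tightly clamped to the post, reaches from it along -x until its upward-open U is straight above the origin. The bail's bar must lie across it, along the stand's y axis, in the bottom of the U.
- tray_middle (a point): Middle of the tray's floor, 4 mm over the bench, below the U of the 8 mm wire hook. Clamp height varies, unreported: a bar resting in the U has its centre 223 to 243 mm over the bench; feel for it. From that centre the hook's underside is 12 mm down, the arm to the post 19 mm up, the red tip's top 23 mm up and 17 mm to -x. U 18 mm wide inside, 26 at the top. The tip goes in under the raised bail.
- phone_red: Red mobile phone, 108 x 48 x 16 mm, loose on the bench: a bystander. Origin: centre of its underside.
- phone_black: Black mobile phone, 108 x 48 x 16 mm, loose on the bench: a bystander. Origin: centre of its underside.
- board_tray: White tray of circuit boards, 120 x 190 x 35 mm, loose: a bystander. Origin: centre of its underside.
- wash_bottle: Closed clear bottle with a red cap, 60 mm diameter, 150 mm tall, loose: a bystander. Origin: centre of its underside.
Not all that is in view belongs to the job. Leave any blue, green or orange look-alike of the rinse_can alone.

How it is judged:
By the outcome, as a careful person would: the job done as asked, in the order asked, and still so for the second after the job is handed in, with the robot touching nothing.
It also fails if it takes over 72 s, if anything falls off the work surface, if the arm or the gripper's body presses on something with over 40 N, if the wrist force passes 120 N, or if a joint passes its speed limit or range.

ROBOT

A 7-joint arm with a two-finger parallel gripper is mounted at the origin on the work surface. World frame = base frame: x ahead of the robot, y to its left, z up, the work surface at z = 0. Lengths are in m, angles in rad, forces in N, time in s.
With the tool pointing down it reaches from about 0.4 to 0.85 m from the base axis. Payload 4.4 kg.
Tool frame: the origin (TCP) lies at the very end of the fingers, on their centre line; the grasp point (between the pads) lies 19 mm behind it; z points along the fingers, y is the direction in which the jaws open and shut (so a half turn about z gives the same grasp; the last joint's range is limited). The gripper opens to 94 mm and grips with 3 to 60 N. Pads are 16 mm wide; open, the fingers measure 119 mm over their backs; the gripper's body (75 mm by 177 mm) begins 78 mm behind the grasp point.
Start: joints at [1.109, 0.628, 0.038, 1.517, -0.027, 0.996, -0.02], TCP at [0.251, -0.6, 0.205] pointing down, gripper open.
Joint ranges: [-3.06, 3.06], [-0.37, 2.12], [-1.25, 1.32], [0.18, 2.47], [-1.1, 4.24], [0.23, 1.98], [-2.94, 2.94]. Speed limits (rad/s): [2.57, 2.57, 3.14, 3.14, 3.14, 3.14, 3.14].

INTERFACE

Orientations are given as a unit quaternion [w, x, y, z].
In Python, from plant import get_obs, get_image, job gives the robot as it stands. The module is installed in compiled form; this text tells all that it offers.
- The arm moves only by the tool play_rows, never from a script. Its argument "moves" is one flat list of numbers, 7 for each row, row after row: the opening, from 0 (shut) to 1 (fully open), then the shift along the world's x, y, z in m, then the turn, a rotation vector about the world's x, y, z in rad. A call has 1 to 12 rows; each row shifts and turns the pose as measured when the row begins; what a row does not reach is not made up. A row lasts 1/8 s, in which the tool goes at most 62.5 mm and 10.7 degrees, less where a joint would pass 70% of its speed; a pose out of reach is approached as far as the arm can. A call is refused whole if a number of a shift passes 0.0625 or a number of a turn 0.188, either way. A call with a gripper value outside its range is refused whole. The fingers move at their own pace and stop on an object; "force" is the grip in N (left out, the last holds). Time passes only in rows, so rows that do not move let the fingers close. It gives the time, the measured TCP pose, the force and the opening at its end, in the units of the state.
- get_obs(): the state, without advancing time (a new reading comes with each control period).
- get_image(name): name is "scene" or "top" or "wrist"; returns a dict with "color" (480x640x3 uint8, red, green, blue), "range_z" (480x640 float32, m along the optical axis (not along the pixel's ray), 0 where there is no reading), "fov_y" (degrees; the focal length in pixels is half the picture's height over the tangent of half this angle, whatever the lens; pixels are square), "cx", "cy" (the principal point, pixels), "k1" (the pictures are not rectified: a ray, as slopes to the right and down, at radius r is drawn at 1 + k1 r^2 times it, then the intrinsics apply), "position" and "attitude" of the camera in the world; the wrist camera has in their place "tool_from_camera" (4x4, takes a point from camera to tool coordinates, whose origin is the TCP and whose axes are the flange's). Camera axes: x right, y down, z forward; pixel columns grow to the right and rows downward; lengths in m; the calibration is good to about 2 mm. A picture is of the moment at which its call begins: read the wrist's pose just before it.
- job.job_done(): hands the job in, once; it reports no verdict.
The state is a dict: "t": time; "joint_pos": joint angles; "dq": joint speeds; "joint_torque": joint torques, N m; "tcp_pos": TCP position; "eef_rot": TCP orientation; "force": force on the tool from outside, world axes, zero at the start; "moment": the same for the moment, N m; "opening": opening from 0.0 (shut) to 1.0 (fully open).
Only numpy, scipy, OpenCV 4.12 (cv2) and the standard library are available. Lean on these libraries where they do the work, as an engineer would, in place of code of your own. Each camera call takes 0.05 s, during which the arm holds its last target.

## Working session

There is one attempt and no reset: what is moved stays moved. The work goes in short steps, Python scripts to look and compute and a tool call to move; the robot and the scene stay as the last step left them, time stands still between calls to the robot, and variables do not carry over. Pictures are saved under pics/ and viewed, and the job is handed in when it is done.

Besides the shell and the picture viewer there is one more tool, called after ">>>" by a JSON object that holds its "op" and its "data", one argument or row to a line. play_rows: Moves the arm, as the interface text tells. Its arguments: {"type":"object","properties":{"moves":{"type":"array"},"force":{"type":"number"}},"required":["moves"]}

```bash
mkdir -p pics
cat > h.py <<'E'
import numpy as np, cv2
from plant import get_obs, get_image, job
def save(im,name): cv2.imwrite(f'pics/{name}.png', cv2.cvtColor(im['color'],cv2.COLOR_RGB2BGR))
E
python3 - <<'E'
from h import *
o=get_obs()
for k,v in o.items(): print(k,np.round(v,4))
for n in ['scene','top','wrist']:
    im=get_image(n); save(im,n+'0')
    print(n,{k:v for k,v in im.items() if k not in('color','range_z')})
E
```

```text
t 0.0
joint_pos [ 1.1092  0.6293  0.0385  1.5184 -0.027   0.9963 -0.02  ]
dq [-0.0006  0.0003 -0.0011 -0.0028  0.0011 -0.0001  0.0003]
joint_torque [-1.50000e-03 -5.49730e+01  1.14290e+00 -1.86633e+01 -5.23000e-02
  2.37000e-02  2.00000e-04]
tcp_pos [ 0.2504 -0.5991  0.2046]
eef_rot [-9.000e-04  9.805e-01  1.966e-01 -2.000e-04]
force [0.6622 0.5609 0.753 ]
moment [-0.0009  0.0401  0.0558]
opening 0.9985
scene {'fov_y': 49.87025427091079, 'cx': 327.87166601372866, 'cy': 238.05941635408175, 'k1': -0.13827355165346897, 'position': array([1.18159862, 1.06520123, 0.78265489]), 'attitude': array([-0.13765666,  0.24243527,  0.83754041, -0.46989556])}
top {'fov_y': 47.73878884217223, 'cx': 307.4294376841367, 'cy': 246.18881993475875, 'k1': 0.018547632343273286, 'position': array([0.40570592, 0.14242005, 1.32233204]), 'attitude': array([-0.06142834,  0.70733674, -0.70266187,  0.04655749])}
wrist {'fov_y': 60.58716971581153, 'cx': 318.66647717688556, 'cy': 242.52485450804525, 'k1': 0.018941607593380073, 'tool_from_camera': array([[-9.31055524e-05, -9.71217628e-01, -2.38193851e-01,
         6.83683829e-02],
       [ 9.99999721e-01,  8.61797585e-05, -7.42272843e-04,
         4.10404091e-04],
       [ 7.41435958e-04, -2.38193854e-01,  9.71217349e-01,
        -1.77957772e-01],
       [ 0.00000000e+00,  0.00000000e+00,  0.00000000e+00,
         1.00000000e+00]])}
```

View pics/scene0.png

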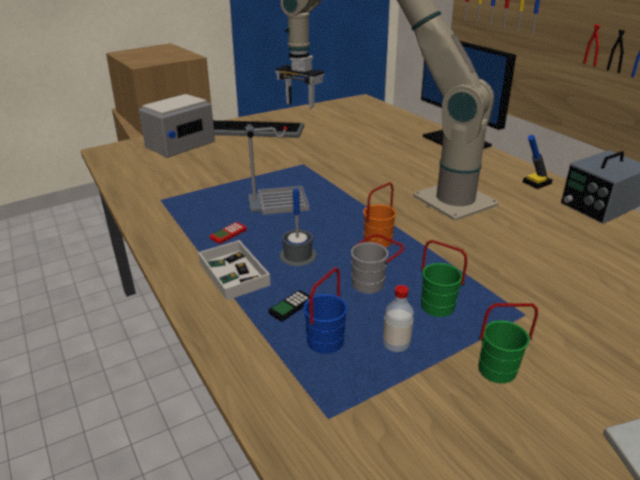

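View pics/top0.png

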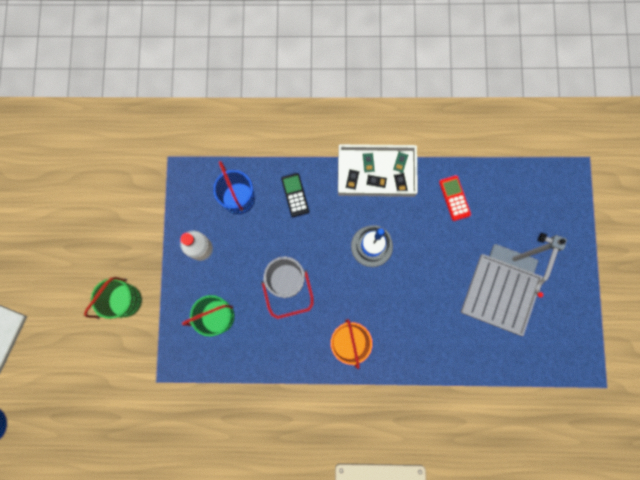

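```bash
cat >> h.py <<'E'
from scipy.spatial.transform import Rotation as R
def q2R(q): return R.from_quat([q[1],q[2],q[3],q[0]]).as_matrix()
def campose(im,obs=None):
    if 'position' in im: return q2R(im['attitude']),np.array(im['position'])
    T=im['tool_from_camera']; Rt=q2R(obs['eef_rot'])
    return Rt@T[:3,:3], np.array(obs['tcp_pos'])+Rt@T[:3,3]
def K(im):
    f=240/np.tan(np.radians(im['fov_y']/2)); return np.array([[f,0,im['cx']],[0,f,im['cy']],[0,0,1]])
def rays(im,uv,obs=None):
    uv=np.asarray(uv,float).reshape(-1,1,2)
    n=cv2.undistortPoints(uv,K(im),np.array([im['k1'],0,0,0.]))[:,0]
    Rc,p=campose(im,obs); d=np.c_[n,np.ones(len(n))]
    return p,d@Rc.T
def onz(im,uv,z,obs=None):
    p,d=rays(im,uv,obs); return p+d*((z-p[2])/d[:,2])[:,None]
def pts(im,uv,obs=None):
    uv=np.asarray(uv).reshape(-1,2); p,d=rays(im,uv,obs); ui=np.round(uv).astype(int)
    z=im['range_z'][ui[:,1],ui[:,0]]; return p+d*z[:,None]
def cloud(im,obs=None):
    u,v=np.meshgrid(np.arange(640),np.arange(480)); return pts(im,np.c_[u.ravel(),v.ravel()],obs).reshape(480,640,3)
def tri(a,ua,b,ub,oa=None,ob=None):
    p1,d1=rays(a,ua,oa);p2,d2=rays(b,ub,ob);d1=d1[0]/np.linalg.norm(d1);d2=d2[0]/np.linalg.norm(d2)
    s=np.linalg.lstsq(np.c_[d1,-d2],p2-p1,rcond=None)[0]
    A=p1+s[0]*d1;B=p2+s[1]*d2; return (A+B)/2,np.linalg.norm(A-B)
def proj(im,P,obs=None):
    Rc,p=campose(im,obs); 
    return cv2.projectPoints((np.atleast_2d(P)-p)@Rc,np.zeros(3),np.zeros(3),K(im),np.array([im['k1'],0,0,0.]))[0][:,0]
def crop(im,x0,y0,w,h,s,name):
    c=im['color'][y0:y0+h,x0:x0+w]; c=cv2.resize(c,None,fx=s,fy=s,interpolation=cv2.INTER_CUBIC); cv2.imwrite(f'pics/{name}.png',cv2.cvtColor(c,cv2.COLOR_RGB2BGR))
E
python3 - <<'E'
from h import *
t=get_image('top'); s=get_image('scene')
a=t['color'][205:345,240:400];b=t['color'][220:340,445:585]
a=cv2.resize(a,(400,350),interpolation=cv2.INTER_CUBIC); b=cv2.resize(b,(400,350),interpolation=cv2.INTER_CUBIC)
c=cv2.resize(s['color'][170:300,270:430],(400,325),interpolation=cv2.INTER_CUBIC)[:250]; d=cv2.resize(s['color'][100:225,235:335],(400,250),interpolation=cv2.INTER_CUBIC)
m=np.vstack([np.hstack([a,b]),np.hstack([c,d])]); cv2.imwrite('pics/c0.png',m[...,::-1])
C=cloud(t); 
print('holes',(t['range_z']==0).mean())
for uv in [(284,277),(371,243),(380,236),(503,293),(559,241),(541,294),(350,343),(450,320)]: print(uv,np.round(C[uv[1],uv[0]],4))
# heights of can rim pixels
sub=C[240:330,250:330]; z=sub[...,2]
m=(z>.085)&(z<.1)
p=sub[m]; print('n',len(p),p[:,:2].mean(0),p[:,:2].min(0),p[:,:2].max(0))
E
```

```text
holes 0.0037434895833333335
(284, 277) [0.5323 0.2276 0.0049]
(371, 243) [0.6082 0.0206 0.0616]
(380, 236) [0.6021 0.0143 0.1934]
(503, 293) [ 0.4973 -0.3     0.0043]
(559, 241) [ 0.5803 -0.3225  0.2706]
(541, 294) [ 0.4783 -0.2874  0.2579]
(350, 343) [0.3754 0.0677 0.0089]
(450, 320) [ 4.319e-01 -1.725e-01  3.000e-04]
n 649 [0.49641419 0.21499026] [0.43114264 0.15544442] [0.56968511 0.27420247]
```

View pics/c0.png

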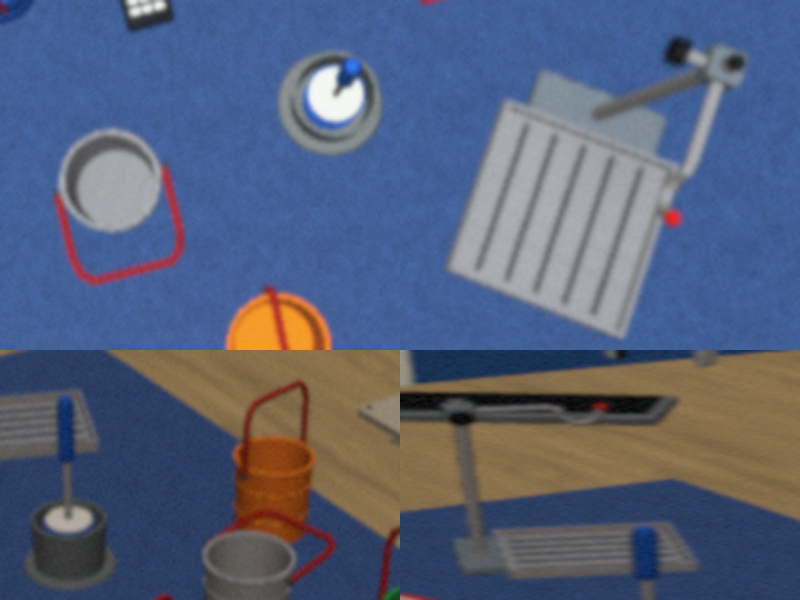

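Run:
```python
from h import *
t=get_image('top'); s=get_image('scene')
C=cloud(t); S=cloud(s)
hsv=cv2.cvtColor(t['color'],cv2.COLOR_RGB2HSV)
red=((hsv[...,0]<8)|(hsv[...,0]>172))&(hsv[...,1]>130)&(hsv[...,2]>70)
m=np.zeros_like(red); m[255:325,255:320]=red[255:325,255:320]
p=C[m]; print('bail pts',len(p),np.percentile(p[:,2],[5,50,95]))
vv,uu=np.where(m)
# can: gray non-blue nonred pixels around
sat=(hsv[...,1]<90); g=np.zeros_like(red); g[255:300,258:310]=sat[255:300,258:310]
cn,_=cv2.findContours(g.astype(np.uint8),cv2.RETR_EXTERNAL,cv2.CHAIN_APPROX_NONE); c=max(cn,key=cv2.contourArea)
P=onz(t,c[:,0],.095)[:,:2]
def circ(P):
    A=np.c_[2*P,np.ones(len(P))]; x=np.linalg.lstsq(A,(P**2).sum(1),rcond=None)[0]; return x[:2],np.sqrt(x[2]+x[:2]@x[:2])
for _ in range(4):
    c0,r=circ(P); e=abs(np.linalg.norm(P-c0,axis=1)-r); P=P[e<max(.002,2*np.median(e))]
print('rim',c0,r,len(P))
# bail bar: project bail pixels onto z~.1 ; use far part
Q=onz(t,np.c_[uu,vv],.09)
d=Q[:,:2]-c0; far=Q[np.linalg.norm(d,axis=1)>.0]
dist=np.linalg.norm(d,axis=1)
# direction: mean of bail pixels
rect=cv2.minAreaRect(Q[:,:2].astype(np.float32)); print('rect',rect, cv2.boxPoints(rect))
# holder & brush
g=np.zeros(sat.shape,bool)
z=C[...,2]
reg=np.zeros_like(g); reg[215:275,345:400]=1
rim=reg&(z>.055)&(z<.068); q=C[rim]; print('holder z55-68',len(q),q.min(0),q.max(0),np.median(q,0))
hd=reg&(z>.1)
q=C[hd]; print('handle',len(q)); 
for r in q[np.argsort(q[:,2])][::6]: print(np.round(r,4))
# scene handle
hs=cv2.cvtColor(s['color'],cv2.COLOR_RGB2HSV)
b=(hs[...,0]>100)&(hs[...,0]<130)&(hs[...,1]>150); bm=np.zeros_like(b); bm[185:218,288:304]=b[185:218,288:304]
q=S[bm]; q=q[(abs(q[:,0]-.6)<.1)&(q[:,2]>.1)]; print('handle scene',len(q),np.median(q,0),q[:,2].min(),q[:,2].max())
# stand
reg[:]=0; reg[225:345,450:585]=1
q=C[reg&(z>.21)&(z<.32)]; print('hook'); 
for r in q[np.argsort(q[:,0])][::5]: print(np.round(r,4))
q=C[reg&(z>.012)&(z<.02)]; print('tray rim',len(q), cv2.minAreaRect(q[:,:2].astype(np.float32)))
```

```text
bail pts 191 [0.0899779  0.09440852 0.09914521]
rim [0.52434486 0.22231914] 0.04692208251714744 112
rect ((0.48080748319625854, 0.21096278727054596), (0.08278484642505646, 0.10374858975410461), 15.083172798156738) [[0.4273423  0.25027877]
 [0.45433986 0.15010443]
 [0.5342727  0.1716468 ]
 [0.5072751  0.27182114]]
holder z55-68 511 [ 0.57006146 -0.02690977  0.05502855] [0.65001339 0.05340073 0.06716654] [0.60605356 0.01650134 0.05986237]
handle 115
[0.6065 0.013  0.1015]
[0.6088 0.0216 0.1415]
[0.6118 0.0224 0.1496]
[0.6039 0.0189 0.1571]
[0.6025 0.0154 0.1654]
[0.6018 0.0138 0.1696]
[0.6066 0.0211 0.1793]
[0.6045 0.0203 0.1913]
[0.6083 0.0059 0.1946]
[0.6035 0.0168 0.1974]
[0.6033 0.0106 0.1985]
[0.6029 0.0151 0.2009]
[0.6068 0.0194 0.2026]
[0.6151 0.0153 0.2039]
[0.6106 0.0155 0.2052]
[0.6125 0.0114 0.2063]
[0.6059 0.0179 0.2076]
[0.4057 0.1424 1.3223]
[0.4057 0.1424 1.3223]
[0.4057 0.1424 1.3223]
handle scene 127 [0.61628811 0.02236685 0.17223694] 0.13325114818487893 0.2051807225410085
hook
[ 0.4726 -0.2843  0.2553]
[ 0.4746 -0.2848  0.2544]
[ 0.4763 -0.2832  0.2587]
[ 0.4784 -0.28
[... 2212 characters left out ...]
  0.2601]
[ 0.5844 -0.3147  0.258 ]
[ 0.5849 -0.3065  0.2545]
[ 0.5854 -0.2972  0.2633]
[ 0.5857 -0.3398  0.2625]
[ 0.5861 -0.3161  0.2595]
[ 0.5865 -0.3058  0.2565]
[ 0.5871 -0.2919  0.2527]
[ 0.5873 -0.3133  0.2524]
[ 0.5877 -0.298   0.2615]
[ 0.588  -0.2921  0.2473]
[ 0.5886 -0.3195  0.2565]
[ 0.5891 -0.2948  0.2648]
[ 0.5893 -0.3297  0.2641]
[ 0.5898 -0.3024  0.2605]
[ 0.5907 -0.293   0.2553]
[ 0.5914 -0.2927  0.2512]
[ 0.5917 -0.2983  0.2613]
[ 0.5921 -0.2924  0.2469]
[ 0.5938 -0.3025  0.2609]
[ 0.5942 -0.292   0.2582]
[ 0.5955 -0.3021  0.2621]
[ 0.5976 -0.2954  0.2502]
tray rim 913 ((0.5061812996864319, -0.3080272078514099), (0.17149001359939575, 0.18661871552467346), 68.6080093383789)
```

>>> {"op": "play_rows", "data": {
  "moves": [1,0.02,0.045,0.035,0,0,0.12,1,0.02,0.045,0.035,0,0,0.12,1,0.025,0.045,0.03,0,0,0.12,1,0.025,0.045,0.03,0,0,0.12,1,0.03,0.05,0,0,0,0.12,1,0.03,0.05,0,0,0,0.12,1,0.03,0.05,0,0,0,0.12,1,0.03,0.05,0,0,0,0.12,1,0.03,0.05,0,0,0,0.12,1,0.03,0.05,0,0,0,0.12,1,0.03,0.05,0,0,0,0.12,1,0.03,0.05,0,0,0,0.12],
  "force": 20
}}

```text
t: 1.85
tcp_pos: [0.5851, -0.0057, 0.3405]
eef_rot: [0.005, 0.594, 0.805, 0.0]
force: [0.8, 0.0, 0.0]
opening: 0.999
```

Run:
```python
from h import *
o=get_obs(); w=get_image('wrist'); save(w,'w1'); print(o['tcp_pos'],o['eef_rot'],o['force'])
C=cloud(w,o)
z=C[...,2]; hs=cv2.cvtColor(w['color'],cv2.COLOR_RGB2HSV)
b=(z>.13)&(z<.22); q=C[b]; print(len(q))
if len(q):
  q=q[(abs(q[:,0]-.61)<.06)&(abs(q[:,1]-.016)<.06)]; print(len(q),q.mean(0),q.min(0),q.max(0))
  top=q[q[:,2]>.199]; print('top',len(top),top.mean(0))
```

```text
[ 0.58514257 -0.00572674  0.34045653] [5.16445995e-03 5.93543910e-01 8.04785020e-01 1.62608344e-04] [0.84744702 0.01208962 0.03958916]
2104
572 [0.6084597  0.01545694 0.18914601] [0.60192624 0.00423526 0.13798327] [0.61941468 0.02194288 0.20487363]
top 259 [0.61053967 0.01348648 0.2026444 ]
```

View pics/w1.png

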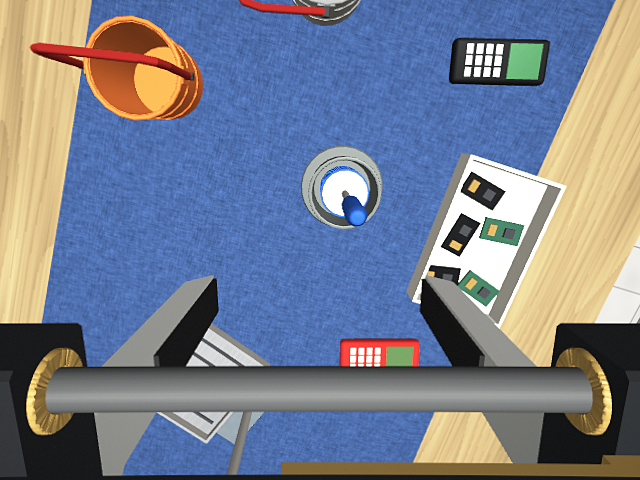

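>>> {"op": "play_rows", "data": {
  "moves": [1,0.025,0.02,-0.02,0.006,0.008,0,1,0,0,-0.05,0,0,0,0.6,0,0,-0.05,0,0,0,0.4,0,0,-0.04,0,0,0,0.4,0,0,-0.02,0,0,0,0.4,0,0,0,0,0,0],
  "force": 20
}}

```text
t: 2.65
tcp_pos: [0.614, 0.0276, 0.1554]
eef_rot: [-0.001, 0.587, 0.81, 0.006]
force: [0.4, 0.5, -0.6]
opening: 0.612
```

>>> {"op": "play_rows", "data": {
  "moves": [0.4,-0.003,-0.013,0.001,-0.011,0.005,0,0.4,0,0,0,0,0,0]
}}

```text
t: 2.9
tcp_pos: [0.612, 0.0132, 0.1584]
eef_rot: [0.002, 0.587, 0.809, 0.0]
force: [0.2, 0.3, 0.0]
opening: 0.415
```

Run:
```python
from h import *
o=get_obs(); w=get_image('wrist'); save(w,'w2'); print(o['tcp_pos'],o['eef_rot'],o['force'],o['opening'])
t=get_image('top'); crop(t,340,205,70,70,8,'t2')
```

```text
[0.61197919 0.01315382 0.15837692] [1.88572480e-03 5.87211428e-01 8.09431378e-01 1.65094326e-04] [0.19611139 0.27467692 0.03882496] 0.4153023112998092
```

View pics/w2.png

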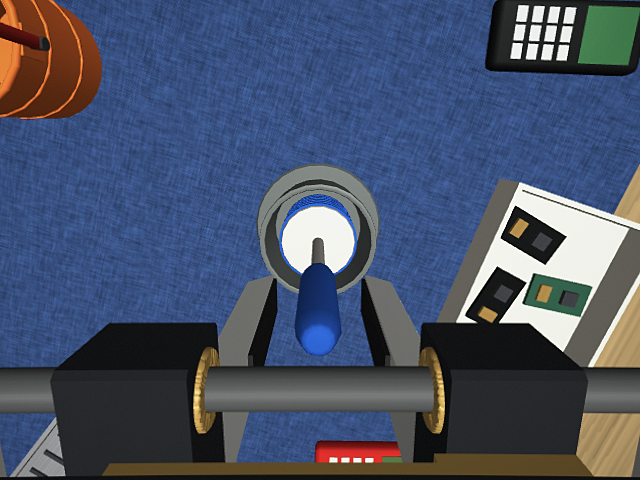

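Run:
```python
from h import *
o=get_obs(); w=get_image('wrist')
print(onz(w,[(318,241)],.06,o),onz(w,[(318,340)],.205,o))
# holder rim ring outer ellipse at z=.06: leftmost 259 right 379 at row ~228
hs=cv2.cvtColor(w['color'],cv2.COLOR_RGB2HSV); g=(hs[...,1]<70).astype(np.uint8); g[:150]=0;g[285:]=0;g[:,:240]=0;g[:,395:]=0
C=cloud(w,o); z=C[...,2]; r=(z>.056)&(z<.063); q=C[r]; q=q[np.linalg.norm(q[:,:2]-[.61,.014],axis=1)<.05]; d=np.linalg.norm(q[:,:2]-[.61,.014],axis=1); q=q[d>.034]
A=np.c_[2*q[:,:2],np.ones(len(q))]; x=np.linalg.lstsq(A,(q[:,:2]**2).sum(1),rcond=None)[0]; print('holder',x[:2],np.sqrt(x[2]+x[:2]@x[:2]),len(q))
```

```text
[[0.61115431 0.01618664 0.06      ]] [[0.61098727 0.01569693 0.205     ]]
holder [0.6108637  0.01344294] 0.03853488905229176 1770
```

>>> {"op": "play_rows", "data": {
  "moves": [0.1,0,0,0,0,0,0,0.1,0,0,0,0,0,0,0.1,0,0,0,0,0,0,0.1,0,0,0,0,0,0],
  "force": 30
}}

```text
t: 3.55
tcp_pos: [0.6123, 0.0157, 0.1589]
eef_rot: [0.002, 0.586, 0.81, 0.001]
force: [0.3, -0.3, -0.4]
opening: 0.184
```

>>> {"op": "play_rows", "data": {
  "moves": [0.1,0,0,0.005,0,0,0,0.1,0,0,0.03,0,0,0,0.1,0,0,0.04,0,0,0,0.1,0,0,0.04,0,0,0,0.1,-0.01,0.03,0.01,0,0,0,0.1,-0.02,0.035,0,0,0,0,0.1,-0.02,0.035,0,0,0,0,0.1,-0.01,0.02,0,0,0,0,0.1,0,0,0,0,0,0]
}}

```text
t: 4.68
tcp_pos: [0.5495, 0.1385, 0.2899]
eef_rot: [0.002, 0.587, 0.81, 0.002]
force: [0.3, -1.3, -0.9]
opening: 0.185
```

Run:
```python
from h import *
o=get_obs(); w=get_image('wrist'); save(w,'w3'); print(o['tcp_pos'],o['eef_rot'],o['force'],o['opening'])
C=cloud(w,o); z=C[...,2]; np.save('C3.npy',C)
r=(z>.086)&(z<.1); q=C[r]; q=q[np.linalg.norm(q[:,:2]-[.5243,.2223],axis=1)<.06]; print(len(q))
for _ in range(6):
    A=np.c_[2*q[:,:2],np.ones(len(q))]; x=np.linalg.lstsq(A,(q[:,:2]**2).sum(1),rcond=None)[0]; c=x[:2];rr=np.sqrt(x[2]+c@c); e=abs(np.linalg.norm(q[:,:2]-c,axis=1)-rr); q=q[e<max(.0025,2*np.median(e))]
print('rim',c,rr,len(q))
```

```text
[0.54950304 0.13851978 0.28988258] [0.00192933 0.58658358 0.80988363 0.00211695] [ 0.31829968 -1.25807163 -0.91283817] 0.1854204895818709
3078
rim [0.52429834 0.22154375] 0.042971828906242245 1937
```

View pics/w3.png

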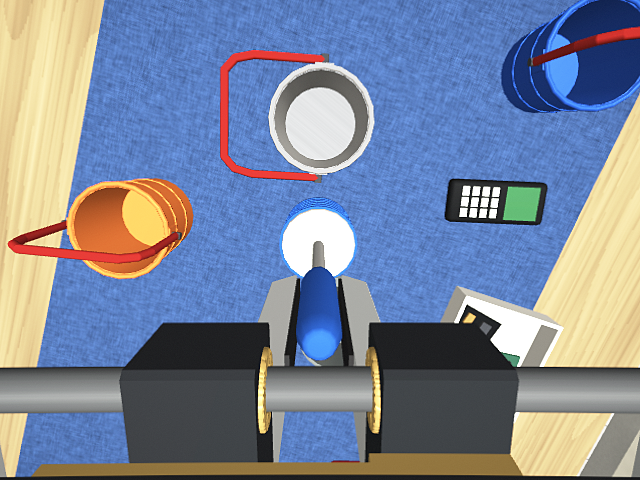

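Run:
```python
from h import *
C=np.load('C3.npy'); im=cv2.imread('pics/w3.png'); hs=cv2.cvtColor(im,cv2.COLOR_BGR2HSV)
red=((hs[...,0]<8)|(hs[...,0]>172))&(hs[...,1]>130)
def reg(a,b,c,d):
    m=np.zeros_like(red); m[a:b,c:d]=red[a:b,c:d]; q=C[m]; return q[np.isfinite(q).all(1)&(q[:,2]>.05)]
bar=reg(78,152,215,235); print('bar',len(bar),np.median(bar,0), bar[:,2].max())
d=np.linalg.svd(bar[:,:2]-bar[:,:2].mean(0))[2][0]; print('dir',d)
for a in [reg(48,66,255,315),reg(165,182,255,312)]: print('arm',a.mean(0),np.linalg.svd(a[:,:2]-a[:,:2].mean(0))[2][0])
# ear ends
print('red extents', reg(45,185,210,335).min(0), reg(45,185,210,335).max(0))
```

```text
bar 577 [0.44365886 0.19887757 0.09389205] 0.4677927134473914
dir [ 0.31736545 -0.94830331]
arm [0.47939977 0.26110567 0.09190522] [0.97284843 0.23144314]
arm [0.50731448 0.16587472 0.09279699] [0.96277646 0.27029888]
red extents [0.43108097 0.1550167  0.08667534] [0.53744091 0.27210362 0.46779271]
```

>>> {"op": "play_rows", "data": {
  "moves": [0.1,-0.009,0.03,0,0,0,0,0.1,-0.009,0.03,0,0,0,0,0.1,-0.007,0.023,0,0,0,0,0.1,0,0,0,0,0,0]
}}

```text
t: 5.22
tcp_pos: [0.529, 0.2142, 0.2892]
eef_rot: [0.004, 0.592, 0.806, 0.001]
force: [0.5, -0.3, -0.7]
opening: 0.187
```

>>> {"op": "play_rows", "data": {
  "moves": [0.1,-0.0045,0.007,0,0,0,0,0.1,0,0,-0.02,0,0,0,0.1,0,0,-0.03,0,0,0,0.1,0,0,-0.03,0,0,0]
}}

```text
t: 5.72
tcp_pos: [0.5291, 0.2156, 0.2094]
eef_rot: [0.007, 0.596, 0.803, 0.002]
force: [0.3, 0.0, -1.9]
opening: 0.191
```

>>> {"op": "play_rows", "data": {
  "moves": [0.1,-0.006,0.007,0,0.005,0.014,0,0.1,0,0,0,0,0,0]
}}

```text
t: 5.98
tcp_pos: [0.5226, 0.2207, 0.2085]
eef_rot: [-0.001, 0.597, 0.802, -0.002]
force: [-1.0, 0.5, -0.6]
opening: 0.183
```

Run:
```python
from h import *
o=get_obs(); print(o['tcp_pos'],o['eef_rot'],o['force'],o['moment'],o['opening'])
s=get_image('scene'); crop(s,310,190,120,120,5,'s4'); w=get_image('wrist'); save(w,'w4')
```

```text
[0.52256466 0.2207036  0.20845434] [-0.00117512  0.59707162  0.80218477 -0.00192333] [-0.99821921  0.53205823 -0.61550403] [ 0.02349603 -0.0647762  -0.01228047] 0.1832521486945373
```

View pics/w4.png

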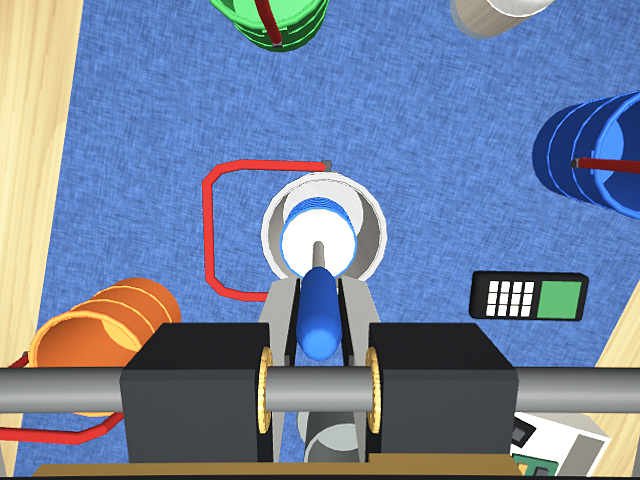

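>>> {"op": "play_rows", "data": {
  "moves": [0.1,0,0,-0.02,0,0,0,0.1,0,0,-0.02,0,0,0,0.1,0,0,-0.004,0,0,0,0.1,0,0,0,0,0,0]
}}

```text
t: 6.58
tcp_pos: [0.5264, 0.2209, 0.1684]
eef_rot: [0.002, 0.598, 0.802, 0.002]
force: [-0.4, -0.6, -1.1]
opening: 0.19
```

>>> {"op": "play_rows", "data": {
  "moves": [0.1,-0.002,0,-0.006,0,0,0,0.1,0,0,-0.003,0,0,0,0.1,0,0,0,0,0,0]
}}

```text
t: 6.95
tcp_pos: [0.5253, 0.2214, 0.1606]
eef_rot: [0.003, 0.598, 0.802, 0.003]
force: [-0.2, -0.2, -0.6]
opening: 0.185
```

>>> {"op": "play_rows", "data": {
  "moves": [0.1,-0.001,0,-0.002,0,0,0,0.1,0,0,-0.001,0,0,0]
}}

```text
t: 7.2
tcp_pos: [0.5245, 0.2216, 0.1579]
eef_rot: [0.003, 0.598, 0.802, 0.003]
force: [-0.8, -0.2, 4.2]
opening: 0.186
```

>>> {"op": "play_rows", "data": {
  "moves": [0.1,0,0,-0.001,0,0,0,0.1,0,0,-0.001,0,0,0]
}}

```text
t: 7.45
tcp_pos: [0.5249, 0.2218, 0.1578]
eef_rot: [0.004, 0.598, 0.801, 0.004]
force: [-1.9, -1.7, 8.6]
opening: 0.183
```

>>> {"op": "play_rows", "data": {
  "moves": [0.1,0,0,0.02,-0.001,0.008,0,0.1,0,0,0.025,0,0,0,0.1,0,0,0.018,0,0,0,0.1,0,0,0,0,0,0]
}}

```text
t: 7.95
tcp_pos: [0.5245, 0.2216, 0.2221]
eef_rot: [0.0, 0.598, 0.802, 0.001]
force: [0.6, -0.4, -0.9]
opening: 0.19
```

>>> {"op": "play_rows", "data": {
  "moves": [0.1,0,0,-0.02,0,0,0,0.1,0,0,-0.025,0,0,0,0.1,0,0,-0.012,0,0,0,0.1,0,0,-0.002,0,0,0,0.1,0,0,0,0,0,0]
}}

```text
t: 8.57
tcp_pos: [0.5236, 0.221, 0.1593]
eef_rot: [-0.0, 0.598, 0.802, -0.0]
force: [0.4, 0.3, -0.3]
opening: 0.186
```

>>> {"op": "play_rows", "data": {
  "moves": [0.1,0,0,-0.002,0,0,0,0.1,0,0,-0.0005,0,0,0]
}}

```text
t: 8.82
tcp_pos: [0.5245, 0.2215, 0.1579]
eef_rot: [0.001, 0.598, 0.802, 0.001]
force: [0.2, -0.1, -0.2]
opening: 0.184
```

>>> {"op": "play_rows", "data": {
  "moves": [0.1,0,0,0.02,0,0,0,0.1,0,0,0.025,0,0,0,0.1,0,0,0.018,0,0,0,0.1,0,0,0,0,0,0,0.1,0,0,-0.02,0,0,0,0.1,0,0,-0.025,0,0,0,0.1,0,0,-0.012,0,0,0,0.1,0,0,-0.003,0,0,0,0.1,0,0,-0.002,0,0,0,0.1,0,0,-0.001,0,0,0]
}}

```text
t: 10.07
tcp_pos: [0.5247, 0.2213, 0.1579]
eef_rot: [0.001, 0.598, 0.801, 0.002]
force: [-0.5, 0.5, 2.8]
opening: 0.188
```

Third (plus a closing extra half is not needed) stroke.

>>> {"op": "play_rows", "data": {
  "moves": [0.1,0,0,0.02,0,0,0,0.1,0,0,0.025,0,0,0,0.1,0,0,0.018,0,0,0,0.1,0,0,0,0,0,0,0.1,0,0,-0.02,0,0,0,0.1,0,0,-0.025,0,0,0,0.1,0,0,-0.012,0,0,0,0.1,0,0,-0.003,0,0,0,0.1,0,0,-0.002,0,0,0,0.1,0,0,-0.001,0,0,0]
}}

```text
t: 11.32
tcp_pos: [0.526, 0.222, 0.1596]
eef_rot: [0.003, 0.598, 0.801, 0.004]
force: [0.7, 0.4, -1.2]
opening: 0.186
```

>>> {"op": "play_rows", "data": {
  "moves": [0.1,-0.001,0,-0.002,0,0,0,0.1,0,0,-0.001,0,0,0]
}}

```text
t: 11.58
tcp_pos: [0.5258, 0.2225, 0.1579]
eef_rot: [0.003, 0.598, 0.801, 0.005]
force: [-0.8, -0.3, 6.9]
opening: 0.183
```

>>> {"op": "play_rows", "data": {
  "moves": [0.1,0,0,0.03,-0.001,0.007,0,0.1,0,0,0.03,0,0,0,0.1,0,0,0.03,0,0,0,0.1,0,0,0.03,0,0,0,0.1,0,0,0.008,0,0,0,0.1,0.01,-0.02,0,0,0,0,0.1,0.02,-0.045,0,0,0,0,0.1,0.02,-0.045,0,0,0,0,0.1,0.02,-0.045,0,0,0,0,0.1,0.012,-0.03,0,0,0,0,0.1,0.004,-0.015,0,0,0,0,0.1,0,0,0,0,0,0]
}}

```text
t: 13.08
tcp_pos: [0.6082, 0.0166, 0.2825]
eef_rot: [-0.003, 0.596, 0.803, -0.001]
force: [-0.2, 0.8, -0.9]
opening: 0.186
```

>>> {"op": "play_rows", "data": {
  "moves": [0.1,0.004,-0.003,0,-0.002,-0.006,0,0.1,0,0,0,0,0,0]
}}

```text
t: 13.32
tcp_pos: [0.6115, 0.017, 0.2824]
eef_rot: [-0.001, 0.594, 0.804, 0.0]
force: [-0.8, -0.9, -1.1]
opening: 0.182
```

Run:
```python
from h import *
o=get_obs(); print(o['tcp_pos'],o['eef_rot'])
w=get_image('wrist'); save(w,'w5')
b=o['tcp_pos'][2]-.154; print(b,onz(w,[(318,241)],b+.055,o))
```

```text
[0.61146164 0.01697683 0.28237133] [-7.72747018e-04  5.94472887e-01  8.04115250e-01  2.32698399e-04]
0.1283713303089192 [[0.61004336 0.01848838 0.18337133]]
```

View pics/w5.png

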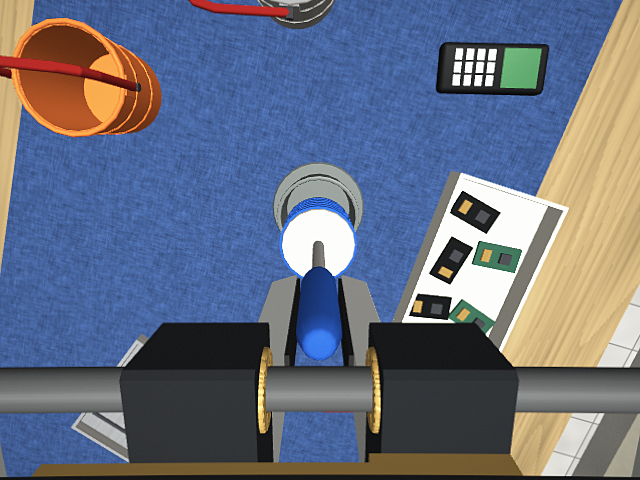

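>>> {"op": "play_rows", "data": {
  "moves": [0.1,0.001,-0.004,-0.02,0,0,0,0.1,0,0,-0.02,0,0,0,0.1,0,0,-0.01,0,0,0,0.1,0,0,0,0,0,0]
}}

```text
t: 13.88
tcp_pos: [0.6123, 0.018, 0.2327]
eef_rot: [-0.0, 0.592, 0.806, 0.002]
force: [-0.3, -0.6, -0.7]
opening: 0.187
```

>>> {"op": "play_rows", "data": {
  "moves": [0.1,0,-0.005,0,-0.003,0.002,0,0.1,0,-0.001,0,0,0,0]
}}

```text
t: 14.12
tcp_pos: [0.6131, 0.0121, 0.2341]
eef_rot: [0.001, 0.592, 0.806, 0.001]
force: [-0.2, -0.8, -0.9]
opening: 0.188
```

>>> {"op": "play_rows", "data": {
  "moves": [0.1,-0.001,0.001,-0.02,0,0,0,0.1,0,0,-0.02,0,0,0,0.1,0,0,-0.02,0,0,0,0.1,0,0,-0.007,0,0,0,0.1,0,0,-0.003,0,0,0]
}}

```text
t: 14.75
tcp_pos: [0.6151, 0.0125, 0.1661]
eef_rot: [0.004, 0.592, 0.806, 0.003]
force: [-0.2, -0.6, -1.6]
opening: 0.189
```

>>> {"op": "play_rows", "data": {
  "moves": [0.1,-0.004,0.001,-0.003,0,0.009,0,0.1,0,0,-0.003,0,0,0,0.1,0,0,-0.001,0,0,0]
}}

```text
t: 15.12
tcp_pos: [0.6118, 0.0136, 0.1602]
eef_rot: [0.001, 0.593, 0.806, 0.001]
force: [-0.2, -0.3, -0.7]
opening: 0.187
```

>>> {"op": "play_rows", "data": {
  "moves": [0.1,0,0,-0.0015,0,0,0,0.1,0,0,-0.0005,0,0,0]
}}

```text
t: 15.38
tcp_pos: [0.6122, 0.0137, 0.1589]
eef_rot: [0.001, 0.593, 0.806, 0.001]
force: [-1.3, 0.3, 4.1]
opening: 0.187
```

Touching the holder floor. Release and rise.

>>> {"op": "play_rows", "data": {
  "moves": [0.25,0,0,0,0,0,0,0.35,0,0,0,0,0,0,0.4,0,0,0,0,0,0,0.4,0,0,0,0,0,0,0.4,0,0,0.03,0,0,0,0.4,0,0,0.04,0,0,0,0.4,0,0,0.04,0,0,0,0.4,0,0,0,0,0,0]
}}

```text
t: 16.38
tcp_pos: [0.6117, 0.0138, 0.2713]
eef_rot: [0.001, 0.592, 0.806, 0.001]
force: [1.3, -0.4, -0.6]
opening: 0.401
```

Run:
```python
from h import *
o=get_obs(); print(o['tcp_pos'],o['eef_rot'],o['opening'],o['force'])
w=get_image('wrist'); save(w,'w6')
t=get_image('top');s=get_image('scene')
m=np.hstack([cv2.resize(t['color'][215:335,250:410],(400,300),interpolation=cv2.INTER_CUBIC),cv2.resize(s['color'][180:300,270:430],(400,300),interpolation=cv2.INTER_CUBIC)]); cv2.imwrite('pics/c6.png',m[...,::-1])
C=cloud(w,o); z=C[...,2]
r=(z>.086)&(z<.1); q=C[r]; q=q[np.linalg.norm(q[:,:2]-[.5243,.2223],axis=1)<.06]; print(len(q))
```

```text
[0.61165415 0.01375395 0.27128739] [6.09553051e-04 5.92390506e-01 8.05650061e-01 1.04642036e-03] 0.4013971261213533 [ 1.3291518  -0.38003499 -0.62307554]
337
```

View pics/w6.png

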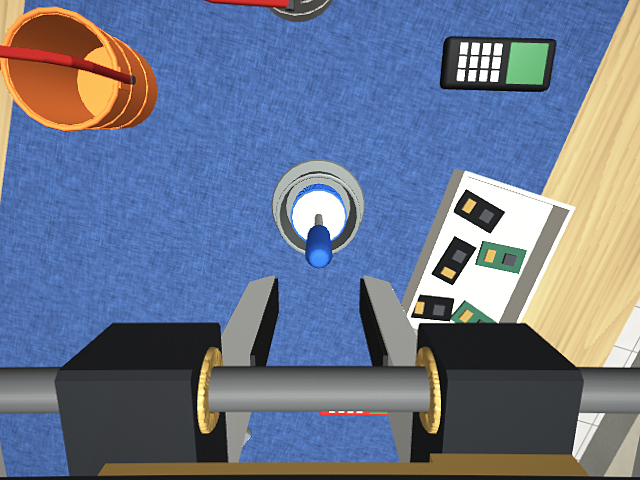

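View pics/c6.png

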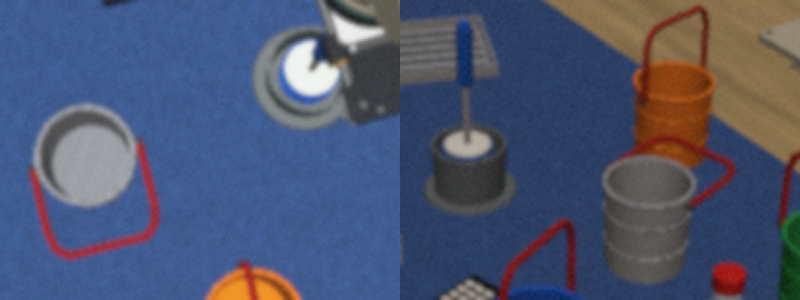

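>>> {"op": "play_rows", "data": {
  "moves": [0.4,-0.03,0.03,0,0,0,-0.01,0.4,-0.033,0.034,0,0,0,-0.01,0.4,-0.033,0.034,-0.02,0,0,-0.01,0.4,-0.033,0.034,-0.03,0,0,0,0.4,-0.033,0.033,-0.03,0,0,0,0.4,0,0,0,0,0,0]
}}

```text
t: 17.27
tcp_pos: [0.4367, 0.1788, 0.1768]
eef_rot: [-0.007, 0.605, 0.796, -0.007]
force: [0.0, -0.1, 0.5]
opening: 0.4
```

```bash
cat > bail.py <<'E'
from h import *
import sys
o=get_obs(); print(o['tcp_pos'],o['eef_rot'],o['opening'],o['force'])
w=get_image('wrist'); save(w,sys.argv[1])
C=cloud(w,o); z=C[...,2]; hs=cv2.cvtColor(w['color'],cv2.COLOR_RGB2HSV)
red=((hs[...,0]<8)|(hs[...,0]>172))&(hs[...,1]>130)&(z>.05)&(z<.2)
q=C[red]; c=np.array([.5243,.2215]); q=q[np.linalg.norm(q[:,:2]-c,axis=1)<.105]
d=q[:,:2]-c; ex=np.array([-.963,-.27]); ey=np.array([.27,-.963])
X=d@ex;Y=d@ey
b=abs(Y)<.034; bb=q[b&(X>.06)]; print('bar n',len(bb),bb.mean(0),np.median(bb[:,2]),'X',np.median(X[b&(X>.06)]),'Y ext',Y.min(),Y.max())
print('dir',np.polyfit(Y[b&(X>.06)],X[b&(X>.06)],1))
E
python3 bail.py w7
```

```text
[0.43666765 0.17884284 0.17675699] [-0.0071544   0.60548046  0.79579924 -0.00676787] 0.40045433904489774 [ 0.00784874 -0.14735666  0.53255959]
bar n 1054 [0.44301604 0.19932751 0.09448326] 0.09374972457049668 X 0.08428352777775423 Y ext -0.05404484923999608 0.052794415343447865
dir [0.0140115  0.08427135]
```

View pics/w7.png

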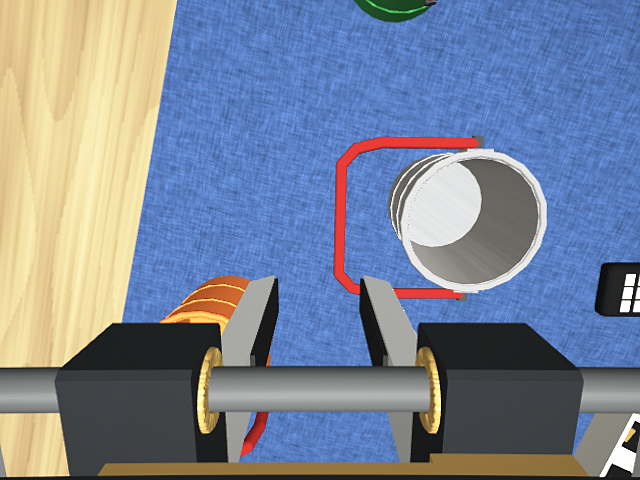

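>>> {"op": "play_rows", "data": {
  "moves": [0.4,0.012,0,0,0.002,-0.019,0,0.4,0,0,-0.02,0,0,0,0.4,0,0,-0.02,0,0,0,0.4,0,0,0,0,0,0]
}}

```text
t: 17.82
tcp_pos: [0.4591, 0.1738, 0.1375]
eef_rot: [0.004, 0.611, 0.792, 0.003]
force: [-0.0, 0.6, -0.2]
opening: 0.401
```

>>> {"op": "play_rows", "data": {
  "moves": [0.4,-0.01,0.0045,0,0,0.009,0,0.4,0,0,0,0,0,0]
}}

```text
t: 18.08
tcp_pos: [0.4505, 0.1782, 0.1388]
eef_rot: [0.001, 0.612, 0.791, 0.002]
force: [0.3, 0.0, 0.4]
opening: 0.403
```

>>> {"op": "play_rows", "data": {
  "moves": [0.4,-0.001,0,-0.02,0,0,0,0.4,0,0,-0.02,0,0,0,0.4,0,0,-0.015,0,0,0,0.4,0,0,-0.003,0,0,0]
}}

```text
t: 18.58
tcp_pos: [0.4526, 0.1793, 0.0826]
eef_rot: [0.003, 0.612, 0.791, 0.005]
force: [1.0, 0.3, 0.6]
opening: 0.4
```

```bash
python3 bail.py w8
```

```text
[0.45263895 0.17926294 0.08264981] [0.00326846 0.61178654 0.79100021 0.00502011] 0.4002699762226007 [1.0193444  0.30082771 0.6340256 ]
bar n 2428 [0.4429621  0.20009469 0.093914  ] 0.09378039536980382 X 0.08422519784896754 Y ext -0.05430010348874055 0.05172666686265099
dir [0.00583707 0.0841157 ]
```

View pics/w8.png

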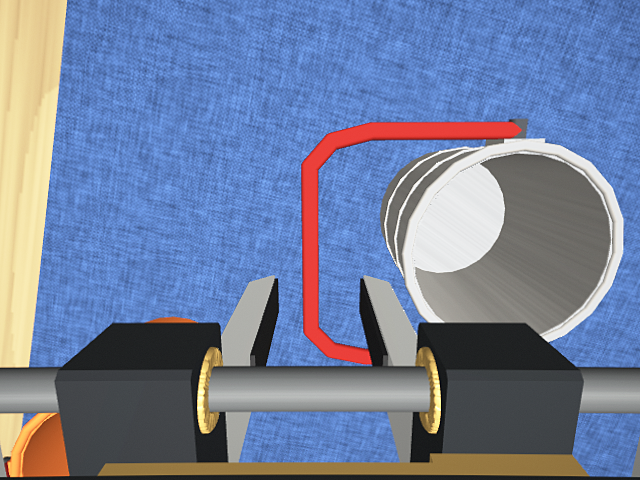

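>>> {"op": "play_rows", "data": {
  "moves": [0.4,-0.004,-0.001,-0.004,-0.004,0.011,0,0.3,0,0,0,0,0,0,0,0,0,0,0,0,0,0,0,0,0,0,0,0],
  "force": 8
}}

```text
t: 19.12
tcp_pos: [0.4499, 0.1789, 0.0804]
eef_rot: [0.001, 0.612, 0.791, 0.001]
force: [-0.5, -0.7, -0.3]
opening: 0.125
```

>>> {"op": "play_rows", "data": {
  "moves": [0,0,0,0,0,0,0,0,0,0,0,0,0,0]
}}

```text
t: 19.38
tcp_pos: [0.4491, 0.1785, 0.0803]
eef_rot: [0.001, 0.612, 0.791, 0.001]
force: [-0.0, 0.6, -1.1]
opening: 0.073
```

>>> {"op": "play_rows", "data": {
  "moves": [0,0.001,0,0.01,0,0,0,0,0.0015,0.0005,0.01,0,0,0,0,0.003,0.001,0.008,0,0,0,0,0.003,0.001,0.008,0,0,0]
}}

```text
t: 19.88
tcp_pos: [0.4585, 0.1813, 0.1188]
eef_rot: [0.001, 0.612, 0.791, 0.001]
force: [0.7, 0.1, -1.9]
opening: 0.07
```

```bash
cat > arc.py <<'E'
from h import *
o=get_obs(); c=np.array([.5243,.2215]); ex=np.array([-.963,-.27]); ey=np.array([.27,-.963])
d=o['tcp_pos'][:2]-c; X=d@ex;Y=d@ey; Z=o['tcp_pos'][2]+.0102
print('X',X,'Y',Y,'Z',Z,'r',np.hypot(X,Z-.088),'a',np.arctan2(X,Z-.088),'F',o['force'],'q',o['eef_rot'])
E
python3 arc.py
```

```text
X 0.07424529603024665 Y 0.020900152330981817 Z 0.1289738919516484 r 0.08480108374475127 a 1.0665170991848432 F [ 0.69505332  0.06200019 -1.94252261] q [7.07873747e-04 6.11867558e-01 7.90959096e-01 1.13971477e-03]
```

>>> {"op": "play_rows", "data": {
  "moves": [0,0.007,0.002,0.012,0,0,0,0,0.006,0.0015,0.006,0,0,0,0,0.006,0.0015,0.006,0,0,0,0,0.0065,0.002,0.005,0,0,0,0,0.007,0.002,0.005,0,0,0]
}}

```text
t: 20.5
tcp_pos: [0.492, 0.19, 0.155]
eef_rot: [0.001, 0.612, 0.791, 0.0]
force: [-0.6, -0.2, -0.6]
opening: 0.069
```

```bash
python3 arc.py
```

```text
X 0.0395674209042459 Y 0.021584632147962777 Z 0.16517581074850168 r 0.08672765742081533 a 0.4737495793679241 F [-0.64416695 -0.17337566 -0.58442083] q [5.50162973e-04 6.11993227e-01 7.90862728e-01 3.63071894e-04]
```

>>> {"op": "play_rows", "data": {
  "moves": [0,0.007,0.002,0.002,0,0,0,0,0.007,0.002,0.002,0,0,0,0,0.008,0.002,0.001,0,0,0,0,0.008,0.002,0.001,0,0,0,0,0.006,0.0015,0,0,0,0,0,0,0,0,0,0,0]
}}

```text
t: 21.25
tcp_pos: [0.5298, 0.1986, 0.1674]
eef_rot: [0.002, 0.612, 0.791, -0.002]
force: [-0.5, -0.6, -0.2]
opening: 0.068
```

```bash
python3 arc.py
python3 - <<'E'
from h import *
w=get_image('wrist'); save(w,'w9'); s=get_image('scene'); crop(s,290,170,160,140,5,'s9')
E
```

```text
X 0.0008996571498946349 Y 0.02356561850129308 Z 0.17763157584888256 r 0.08963609079015743 a 0.010036942122486774 F [-0.48654003 -0.64976654 -0.21279573] q [ 0.00210012  0.61244066  0.79051174 -0.00179336]
```

View pics/s9.png

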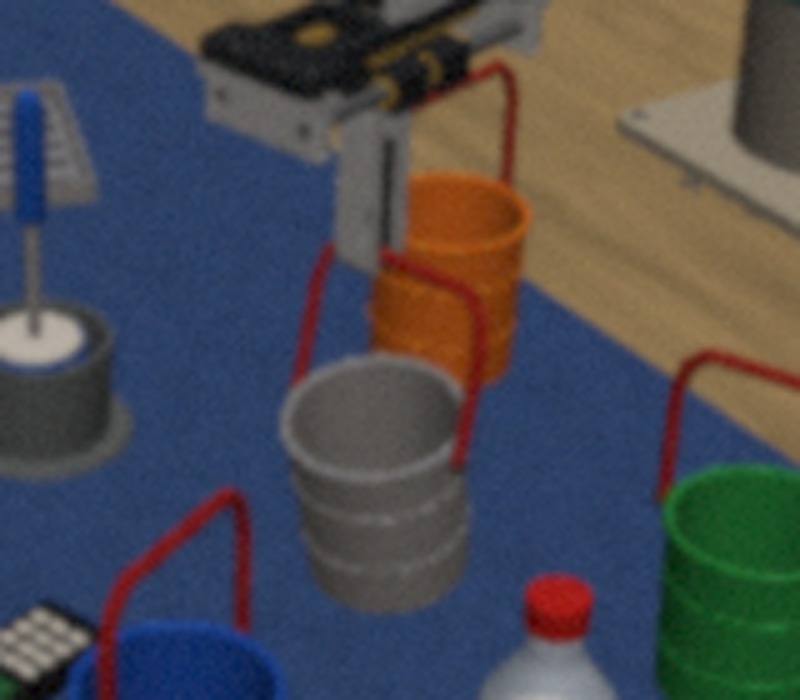

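View pics/w9.png

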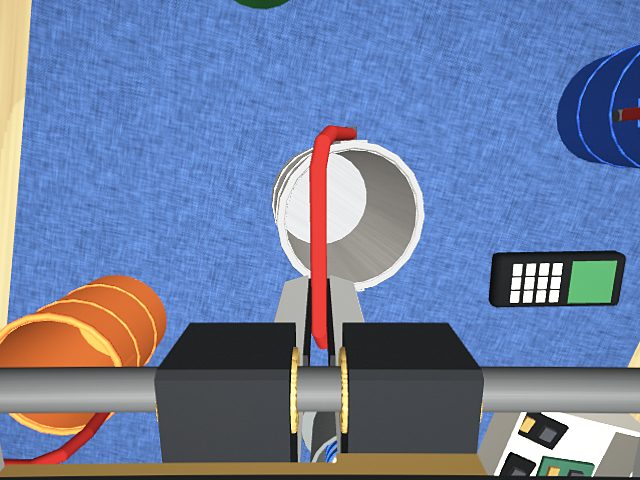

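>>> {"op": "play_rows", "data": {
  "moves": [0.2,0,0,0,0,0,0,0.2,0,0,0,0,0,0,0.2,0,0,-0.005,0,0,0,0.2,0,0,-0.005,0,0,0,0.2,0,0,0,0,0,0]
}}

```text
t: 21.98
tcp_pos: [0.5291, 0.1985, 0.1552]
eef_rot: [0.001, 0.612, 0.791, -0.002]
force: [0.8, 0.4, -0.4]
opening: 0.202
```

```bash
python3 arc.py
python3 - <<'E'
from h import *
w=get_image('wrist'); save(w,'w10')
E
```

```text
X 0.0016196785210662108 Y 0.02340020855150788 Z 0.16539680173097782 r 0.07741374733660614 a 0.020923889720461986 F [ 0.82899121  0.38549101 -0.3720932 ] q [ 0.00141025  0.61220754  0.79069237 -0.00234905]
```

View pics/w10.png

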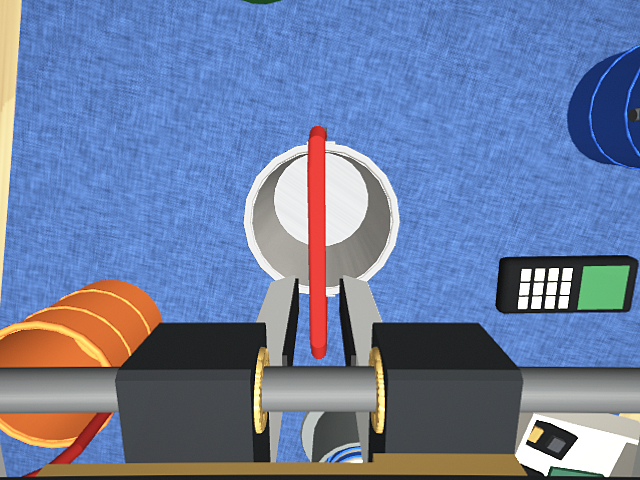

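>>> {"op": "play_rows", "data": {
  "moves": [0,0,0,0,0,0,0,0,0,0,0,0,0,0,0,0,0,0,0,0,0],
  "force": 55
}}

```text
t: 22.4
tcp_pos: [0.5292, 0.1987, 0.1555]
eef_rot: [0.002, 0.612, 0.791, -0.002]
force: [0.3, 0.3, -0.0]
opening: 0.053
```

>>> {"op": "play_rows", "data": {
  "moves": [0,0,0,0.005,0,0,0,0,0,0,0.005,0,0,0,0,0,0,0.01,0,0,0,0,0,0,0,0,0,0,0,0,0,0,0,0,0]
}}

```text
t: 23.02
tcp_pos: [0.5286, 0.198, 0.1765]
eef_rot: [0.001, 0.612, 0.791, -0.003]
force: [-0.2, -1.3, -3.5]
opening: 0.057
```

Run:
```python
from h import *
o=get_obs();print(o['force'],o['tcp_pos'])
w=get_image('wrist'); save(w,'w11'); s=get_image('scene'); crop(s,290,170,160,140,5,'s11')
```

```text
[-0.20595191 -1.31193326 -3.47774829] [0.5285805  0.19804913 0.17645214]
```

View pics/s11.png

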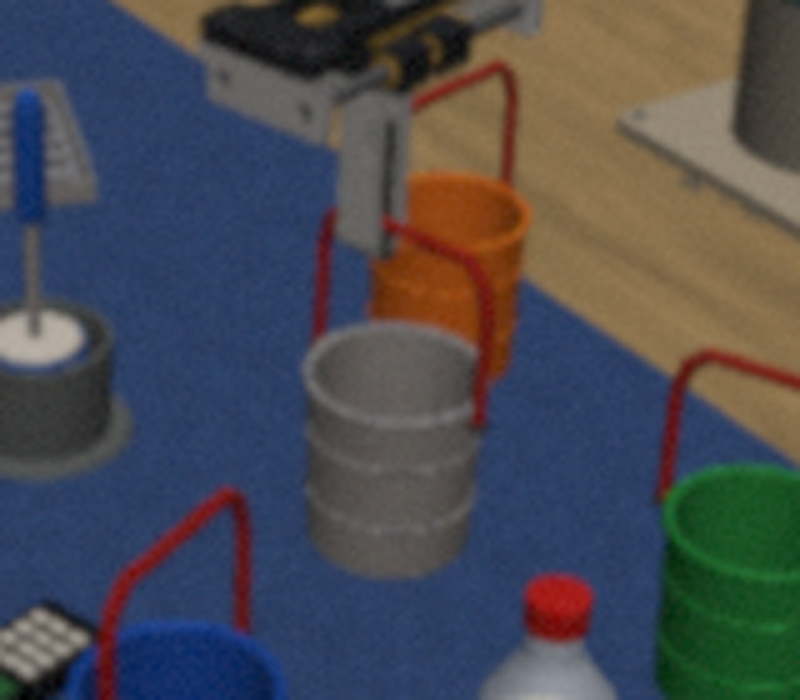

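View pics/w11.png

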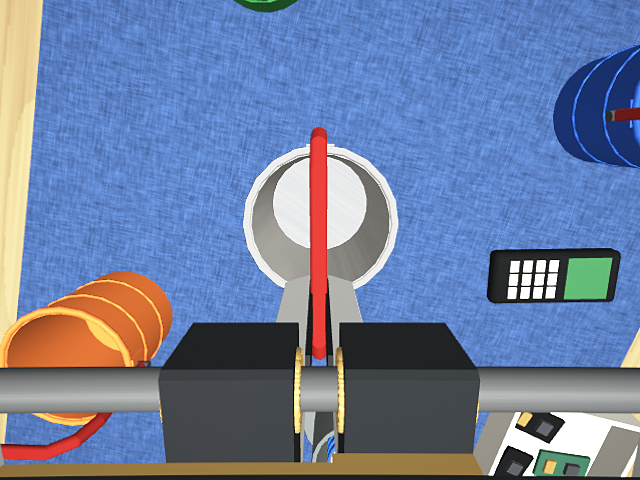

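Run:
```python
from h import *
t=get_image('top')
P=onz(t,[(481.8,254.3),(543.7,276.6),(522.7,335.9),(461.5,311.9)],.016); print(P[:,:2],P.mean(0))
e=[P[1]-P[0],P[2]-P[1],P[3]-P[2],P[0]-P[3]]
print([ (np.linalg.norm(v[:2]),np.degrees(np.arctan2(v[1],v[0]))) for v in e])
C=cloud(t); z=C[...,2]
m=np.zeros(z.shape,bool); m[240:310,525:570]=1
q=C[m&(z>.225)&(z<.275)]; a=q[(q[:,0]>.515)&(q[:,0]<.56)]
f=np.polyfit(a[:,0],a[:,1],1); print('arm slope',f,np.degrees(np.arctan(f[0])),'y at .49',np.polyval(f,.49),'z arm',np.median(a[:,2]))
for lo in np.arange(.465,.515,.004):
    b=q[(q[:,0]>=lo)&(q[:,0]<lo+.004)]
    if len(b): print(round(lo+.002,3),np.round(np.median(b,0),4),np.round(np.percentile(b[:,2],[10,90]),4))
hs=cv2.cvtColor(t['color'],cv2.COLOR_RGB2HSV)
r=((hs[...,0]<8)|(hs[...,0]>172))&(hs[...,1]>130)&m; vv,uu=np.where(r); print('tip px',uu.mean(),vv.mean(),len(uu),onz(t,[(uu.mean(),vv.mean())],.255)); 
print('post top',onz(t,[(559,242)],.28))
```

```text
[[ 0.58924049 -0.24989629]
 [ 0.53631075 -0.39385476]
 [ 0.39613239 -0.33698522]
 [ 0.45085197 -0.19647764]] [ 0.4931339  -0.29430348  0.016     ]
[(np.float64(0.15338057443092099), np.float64(-110.18714696676993)), (np.float64(0.15127497305541612), np.float64(157.91789002728143)), (np.float64(0.15078663453416685), np.float64(68.72196321630557)), (np.float64(0.14834060782097566), np.float64(-21.10683032662355))]
arm slope [-0.37673004 -0.10685675] -20.642898877701924 y at .49 -0.291454473157305 z arm 0.25769441156071804
0.471 [ 0.4729 -0.2882  0.2509] [0.2506 0.2517]
0.475 [ 0.4764 -0.2855  0.2553] [0.2537 0.2577]
0.479 [ 0.4792 -0.2851  0.2553] [0.2464 0.2588]
0.483 [ 0.4825 -0.2872  0.2478] [0.2405 0.2557]
0.487 [ 0.4869 -0.2885  0.2355] [0.2307 0.2383]
0.491 [ 0.491  -0.2924  0.2305] [0.2295 0.2352]
0.495 [ 0.4949 -0.2934  0.2306] [0.2279 0.234 ]
0.499 [ 0.4995 -0.2944  0.2327] [0.2306 0.2369]
0.503 [ 0.5033 -0.2958  0.241 ] [0.234  0.2484]
0.507 [ 0.5071 -0.2962  0.2501] [0.2381 0.2545]
0.511 [ 0.5107 -0.2987  0.2552] [0.2511 0.2575]
0.515 [ 0.5144 -0.2999  0.2573] [0.2554 0.2594]
tip px 539.8421052631579 294.1578947368421 19 [[ 0.47816719 -0.28636786  0.255     ]]
post top [[ 0.57682701 -0.31826099  0.28      ]]
```

>>> {"op": "play_rows", "data": {
  "moves": [0,0,0,0.01,0,0,0,0,0,0,0.02,0,0,0,0,0,0,0.025,0,0,0,0,0,0,0.02,0,0,0,0,-0.001,-0.005,0.01,0,0,0,0,-0.002,-0.01,0,0,0,-0.02,0,-0.004,-0.015,0,0,0,-0.035,0,-0.005,-0.022,0,0,0,-0.035,0,-0.006,-0.028,0,0,0,-0.035,0,-0.007,-0.03,0,0,0,-0.035,0,-0.007,-0.032,0,0,0,-0.035,0,-0.007,-0.032,0,0,0,-0.035]
}}

```text
t: 24.68
tcp_pos: [0.4823, 0.0115, 0.2616]
eef_rot: [-0.001, 0.705, 0.709, -0.007]
force: [0.5, 0.9, -3.1]
opening: 0.054
```

>>> {"op": "play_rows", "data": {
  "moves": [0,-0.007,-0.032,0,0,0,-0.035,0,-0.007,-0.034,0,0,0,-0.035,0,-0.007,-0.034,0,0,0,-0.035,0,-0.007,-0.034,0,0,0,-0.035,0,-0.007,-0.034,0,0,0,-0.035,0,-0.006,-0.032,0,0,0,-0.035,0,-0.005,-0.028,0,0,0,-0.035,0,-0.004,-0.022,0,0,0,-0.035,0,-0.003,-0.014,0,0,0,-0.03,0,-0.002,-0.007,0,0,0,-0.02,0,0,-0.003,0,0,0,0,0,0,0,0,0,0,0]
}}

```text
t: 26.18
tcp_pos: [0.4107, -0.283, 0.2579]
eef_rot: [-0.006, 0.823, 0.568, -0.011]
force: [0.2, 0.1, -3.2]
opening: 0.055
```

Run:
```python
from h import *
o=get_obs();print(o['force'],o['moment'],o['tcp_pos'],o['eef_rot']); Rt=q2R(o['eef_rot']); print(np.degrees(np.arctan2(Rt[1,1],Rt[0,1])),Rt[:,2])
w=get_image('wrist'); save(w,'w12'); s=get_image('scene'); crop(s,220,90,160,140,5,'s12'); t=get_image('top'); crop(t,440,210,160,140,5,'t12')
```

```text
[ 0.15214527  0.08829192 -3.18309525] [-0.09443262 -0.08766279 -0.0103351 ] [ 0.41071753 -0.28302704  0.25794009] [-0.00614591  0.823274    0.56750286 -0.01107542]
-20.848435579448363 [-0.02521185 -0.00245112 -0.99967913]
```

View pics/s12.png

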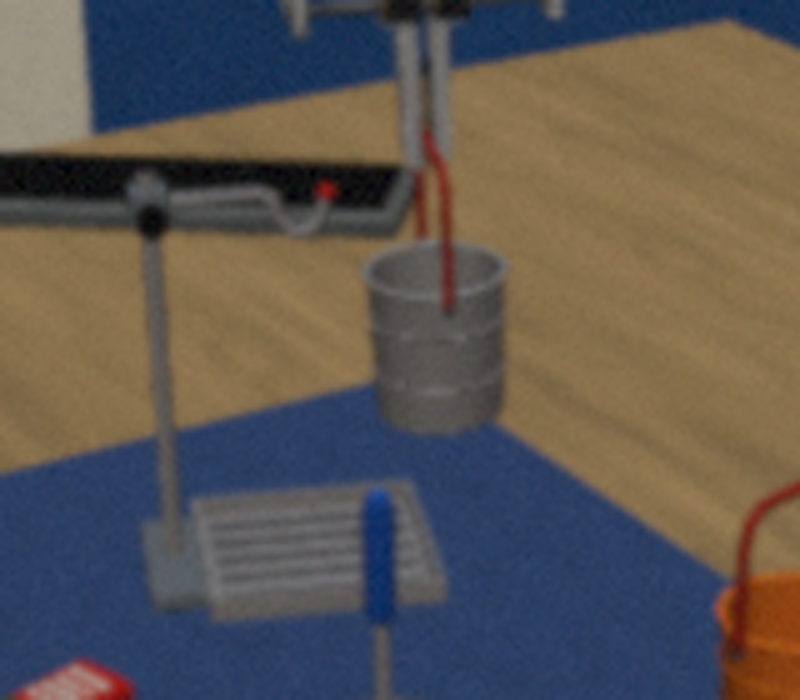

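View pics/w12.png

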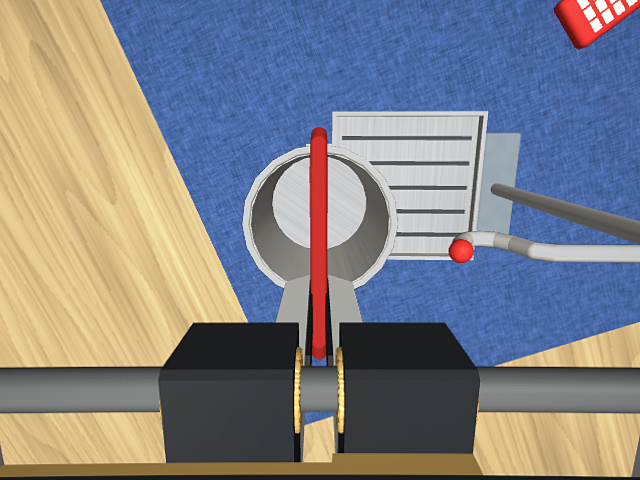

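>>> {"op": "play_rows", "data": {
  "moves": [0,0.004,-0.003,0.004,0.002,-0.012,0,0,0,0,0,0.001,-0.012,0,0,0,0,0,0,0,0]
}}

```text
t: 26.7
tcp_pos: [0.4154, -0.2853, 0.2625]
eef_rot: [-0.0, 0.823, 0.568, 0.0]
force: [0.7, -0.4, -2.7]
opening: 0.055
```

```bash
cat > hk.py <<'E'
from h import *
import sys
o=get_obs();print('F',o['force'],o['tcp_pos'],o['eef_rot']); Rt=q2R(o['eef_rot']); print('yaw',np.degrees(np.arctan2(Rt[1,1],Rt[0,1])),Rt[:,2])
w=get_image('wrist'); save(w,sys.argv[1]); C=cloud(w,o); z=C[...,2]
U=np.array([.4935,-.293]); th=np.radians(-21); sx=np.array([np.cos(th),np.sin(th)]); sy=np.array([-sx[1],sx[0]])
X=(C[...,:2]-U)@sx; Y=(C[...,:2]-U)@sy
hs=cv2.cvtColor(w['color'],cv2.COLOR_RGB2HSV); red=((hs[...,0]<8)|(hs[...,0]>172))&(hs[...,1]>130)
m=(z>.2)&(z<.28)&(X>-.03)&(X<.09)&(abs(Y)<.03)&~red
print('hook pts',m.sum())
for lo in np.arange(-.03,.08,.005):
    k=m&(X>=lo)&(X<lo+.005)
    if k.sum()>5: print(round(lo+.0025,4),'Y',np.round(np.median(Y[k]),4),'z',np.round(np.percentile(z[k],[10,50,90]),4))
k=red&(z>.2)&(z<.3); 
n,lab,st,ce=cv2.connectedComponentsWithStats(k.astype(np.uint8))
for i in range(1,n):
    if st[i,4]>60:
        q=lab==i; print('red',st[i],np.round(np.median(C[q],0),4),'X',np.median(X[q]).round(4),'Y',Y[q].min().round(4),Y[q].max().round(4),'z',np.percentile(z[q],[5,95]).round(4))
        if st[i,4]>800: 
            b=q&(abs(Y-np.median(Y[q]))<.03); print('  bar slope dX/dY,dz/dY',np.polyfit(Y[b],X[b],1),np.polyfit(Y[b],z[b],1))
E
python3 hk.py w13
```

```text
F [ 0.68695987 -0.36842564 -2.65843858] [ 0.4154338  -0.28530937  0.26245381] [-8.78386859e-05  8.22762819e-01  5.68384629e-01  4.99539013e-04]
yaw -20.724685659128106 [ 7.22151935e-04  7.12401403e-04 -9.99999485e-01]
hook pts 3913
-0.0275 Y 0.0006 z [0.2005 0.2013 0.2021]
-0.0225 Y -0.0002 z [0.2496 0.2507 0.2514]
-0.0175 Y 0.0021 z [0.2385 0.2408 0.252 ]
-0.0125 Y 0.003 z [0.2345 0.2381 0.2419]
-0.0075 Y 0.0023 z [0.2291 0.2335 0.2367]
-0.0025 Y 0.0005 z [0.2282 0.2301 0.2313]
0.0025 Y 0.0001 z [0.2274 0.2295 0.2307]
0.0075 Y -0.0001 z [0.2295 0.2322 0.2356]
0.0125 Y 0.0003 z [0.2358 0.2416 0.2484]
0.0175 Y 0.0005 z [0.2467 0.2514 0.2534]
0.0225 Y -0.0 z [0.2521 0.2546 0.2561]
0.0275 Y 0.0003 z [0.2541 0.2558 0.2568]
0.0325 Y 0.0004 z [0.2538 0.2557 0.2569]
0.0375 Y 0.0003 z [0.2537 0.2558 0.2569]
0.0425 Y 0.0004 z [0.2537 0.2557 0.257 ]
0.0475 Y 0.0003 z [0.2536 0.2557 0.2568]
0.0525 Y 0.0003 z [0.2536 0.2557 0.2568]
0.0575 Y 0.0005 z [0.2538 0.2559 0.2569]
0.0625 Y 0.0001 z [0.2541 0.2558 0.257 ]
0.0675 Y 0.0002 z [0.2538 0.2558 0.2569]
0.0725 Y -0.0005 z [0.2534 0.2552 0.2562]
red [ 310  127   18  232 3594] [ 0.4262 -0.2561  0.2811] X -0.076 Y -0.0477 0.0537 z [0.2713 0.2826]
  bar slope dX/dY,dz/dY [-0.00896139 -0.07596454] [-0.01292696  0.28126874]
red [434 236  23  23 412] [ 0.4778 -0.2868  0.2544] X -0.017 Y -0.006 0.0045 z [0.2511 0.256 ]
```

>>> {"op": "play_rows", "data": {
  "moves": [0,0.004,-0.002,0,0,0,0,0,0.008,-0.0035,0,0,0,0,0,0.01,-0.004,0,0,0,0,0,0.012,-0.005,0,0,0,0,0,0.012,-0.005,0,0,0,0,0,0.01,-0.004,0,0,0,0,0,0.008,-0.003,0,0,0,0,0,0.004,-0.002,0,0,0,0,0,0,0,0,0,0,0]
}}

```text
t: 27.88
tcp_pos: [0.4894, -0.3159, 0.2616]
eef_rot: [-0.0, 0.823, 0.569, 0.001]
force: [1.0, 0.6, -2.9]
opening: 0.059
```

```bash
python3 hk.py w14 | grep -v ' Y '; python3 hk.py w14b | grep red
python3 - <<'E'
from h import *
s=get_image('scene'); crop(s,220,90,160,140,5,'s14')
E
```

```text
F [ 0.9956601   0.55454837 -2.91304883] [ 0.48937506 -0.31589813  0.26162827] [-2.43322155e-04  8.22623698e-01  5.68585787e-01  6.28887603e-04]
yaw -20.6966595113886 [ 7.57976653e-04  1.11547825e-03 -9.99999091e-01]
hook pts 7307
  bar slope dX/dY,dz/dY [-0.00999019  0.00400833] [-0.01405958  0.28039033]
red [ 310  127   18  232 3583] [ 0.5    -0.2865  0.2803] X 0.0038 Y -0.0496 0.0517 z [0.2705 0.2818]
red [266 231  23  23 421] [ 0.4793 -0.2873  0.2543] X -0.0153 Y -0.0058 0.0048 z [0.2514 0.2563]
```

View pics/w14.png

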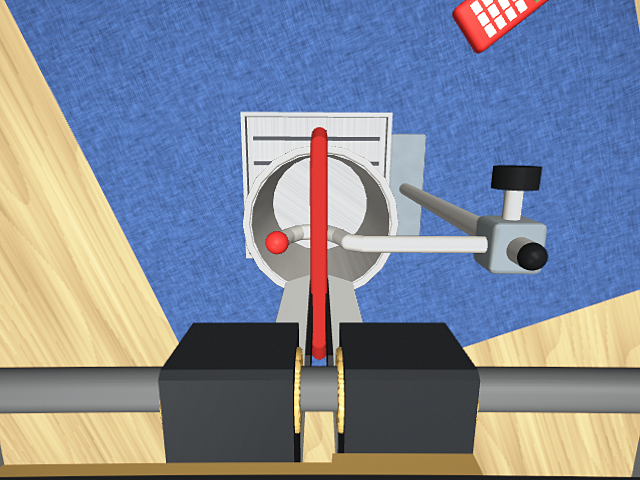

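View pics/s14.png

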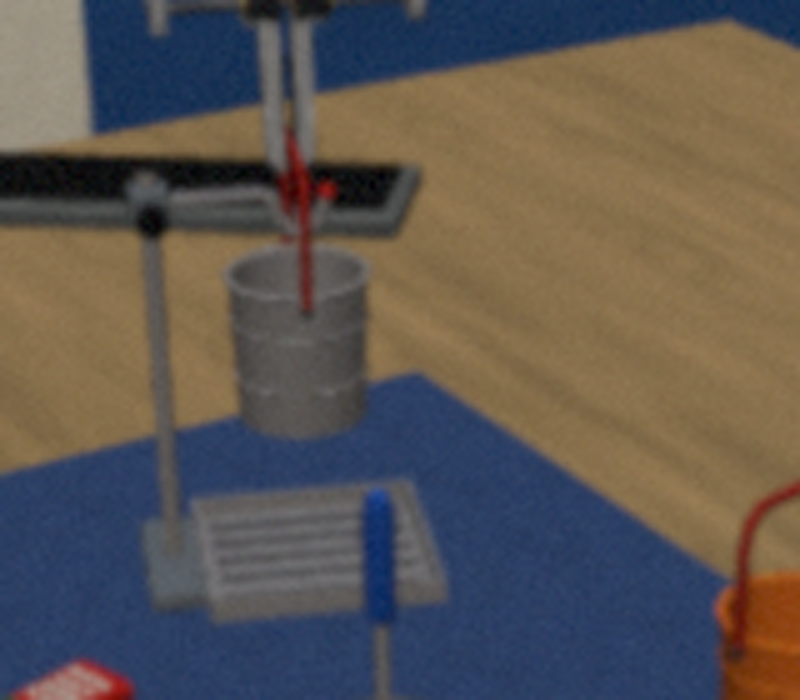

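>>> {"op": "play_rows", "data": {
  "moves": [0,-0.002,0.001,-0.005,0,0,0,0,0,0,-0.01,0,0,0,0,0,0,-0.01,0,0,0,0,0,0,-0.008,0,0,0,0,0,0,0,0,0,0]
}}

```text
t: 28.65
tcp_pos: [0.4854, -0.3143, 0.2259]
eef_rot: [-0.001, 0.823, 0.568, 0.0]
force: [-0.5, -1.0, -3.3]
opening: 0.053
```

```bash
python3 hk.py w15 | egrep 'red|F|yaw|slope'
```

```text
F [-0.50449812 -1.01897838 -3.31583047] [ 0.48538509 -0.31428562  0.22593724] [-1.06384145e-03  8.22744506e-01  5.68410366e-01  3.37472032e-05]
yaw -20.720993160466236 [-0.00115387  0.0017889  -0.99999773]
red [ 310  127   18  232 3612] [ 0.4962 -0.2852  0.2446] X -0.0003 Y -0.0499 0.0518 z [0.2348 0.2462]
  bar slope dX/dY,dz/dY [-0.00957391 -0.00025998] [-0.01287155  0.24469401]
red [265 251  28  28 611] [ 0.4793 -0.2871  0.2544] X -0.0154 Y -0.0054 0.0046 z [0.2511 0.2562]
```

>>> {"op": "play_rows", "data": {
  "moves": [0,0.001,0,-0.002,0,0,0,0,0,0,-0.0015,0,0,0,0,0,0,0,0,0,0]
}}

```text
t: 29.08
tcp_pos: [0.4874, -0.3147, 0.2233]
eef_rot: [0.0, 0.823, 0.568, 0.001]
force: [-0.7, 0.1, -3.4]
opening: 0.056
```

>>> {"op": "play_rows", "data": {
  "moves": [0,0,0,-0.001,0,0,0,0,0,0,-0.0005,0,0,0]
}}

```text
t: 29.32
tcp_pos: [0.4876, -0.3148, 0.222]
eef_rot: [0.0, 0.823, 0.568, 0.001]
force: [-0.1, 0.9, -2.8]
opening: 0.054
```

>>> {"op": "play_rows", "data": {
  "moves": [0,0,0,-0.001,0,0,0,0,0,0,0,0,0,0]
}}

```text
t: 29.58
tcp_pos: [0.4876, -0.3148, 0.2209]
eef_rot: [0.0, 0.823, 0.568, 0.001]
force: [-0.2, 0.1, -3.5]
opening: 0.061
```

>>> {"op": "play_rows", "data": {
  "moves": [0,0,0,-0.0007,0,0,0,0,0,0,0,0,0,0]
}}

```text
t: 29.82
tcp_pos: [0.4876, -0.3148, 0.2202]
eef_rot: [0.0, 0.823, 0.568, 0.001]
force: [1.0, 0.1, -2.5]
opening: 0.055
```

>>> {"op": "play_rows", "data": {
  "moves": [0,0,0,-0.0007,0,0,0,0,0,0,0,0,0,0]
}}

```text
t: 30.08
tcp_pos: [0.4875, -0.3148, 0.2195]
eef_rot: [0.0, 0.823, 0.568, 0.001]
force: [-0.2, 0.2, -2.6]
opening: 0.054
```

>>> {"op": "play_rows", "data": {
  "moves": [0,0,0,-0.0005,0,0,0,0,0,0,0,0,0,0]
}}

```text
t: 30.32
tcp_pos: [0.4876, -0.3148, 0.2189]
eef_rot: [0.0, 0.823, 0.568, 0.001]
force: [-1.3, -0.8, -3.5]
opening: 0.058
```

>>> {"op": "play_rows", "data": {
  "moves": [0,0,0,-0.0005,0,0,0,0,0,0,0,0,0,0]
}}

```text
t: 30.58
tcp_pos: [0.4876, -0.3148, 0.2184]
eef_rot: [0.0, 0.823, 0.568, 0.001]
force: [-0.4, -0.1, -3.1]
opening: 0.055
```

>>> {"op": "play_rows", "data": {
  "moves": [0,0,0,-0.0005,0,0,0,0,0,0,0,0,0,0]
}}

```text
t: 30.82
tcp_pos: [0.4876, -0.3148, 0.2179]
eef_rot: [0.0, 0.823, 0.568, 0.001]
force: [-0.1, -0.2, -2.0]
opening: 0.056
```

```bash
python3 hk.py w16 | egrep 'red|F|yaw|slope|^-?0.00'; python3 -c "
from h import *
o=get_obs();print(o['moment'])"
```

```text
F [-0.13492477 -0.24643901 -2.0106091 ] [ 0.48758152 -0.31481851  0.2178553 ] [3.11816276e-04 8.22754874e-01 5.68395821e-01 7.15600531e-04]
yaw -20.723133100673078 [ 1.53199779e-03  3.00391981e-04 -9.99998781e-01]
-0.0075 Y -0.0134 z [0.2293 0.2403 0.2623]
-0.0025 Y -0.0136 z [0.2295 0.2513 0.2748]
0.0025 Y -0.0155 z [0.254  0.264  0.2795]
0.0075 Y -0.0135 z [0.2289 0.2474 0.2734]
red [ 310  127   18  232 3600] [ 0.4984 -0.2857  0.2365] X 0.0019 Y -0.0501 0.0521 z [0.2265 0.238 ]
  bar slope dX/dY,dz/dY [-0.00959527  0.00193796] [-0.01258829  0.23660646]
red [256 257  30  29 675] [ 0.4795 -0.2871  0.2544] X -0.0152 Y -0.0056 0.0047 z [0.2512 0.2562]
[-0.04884367 -0.04676068  0.03480578]
```

View pics/w16.png

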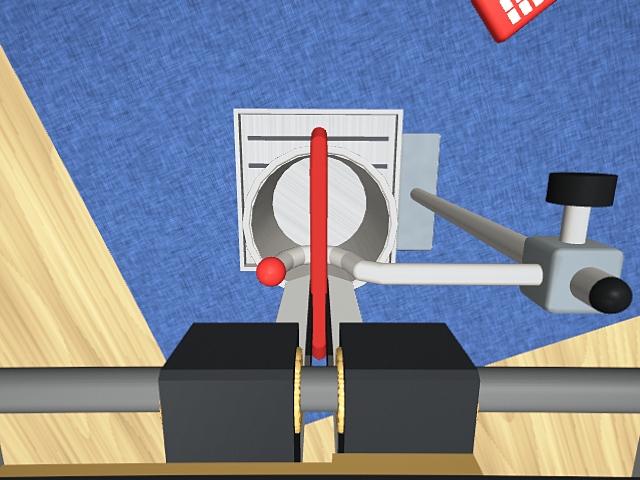

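>>> {"op": "play_rows", "data": {
  "moves": [0,0,0,-0.0003,0,0,0,0,0,0,0,0,0,0]
}}

```text
t: 31.12
tcp_pos: [0.4877, -0.3149, 0.2177]
eef_rot: [0.0, 0.823, 0.568, 0.001]
force: [-0.2, 0.3, -2.4]
opening: 0.057
```

```bash
python3 -c "
from h import *
o=get_obs();print(o['force'],o['moment'],o['tcp_pos'])"
```

```text
[-0.18152238  0.33085512 -2.3863809 ] [-0.12161127 -0.08933858 -0.03342384] [ 0.48769856 -0.31488001  0.21766166]
```

>>> {"op": "play_rows", "data": {
  "moves": [0,0,0,0,0,0,0]
}}

```text
t: 31.25
tcp_pos: [0.4877, -0.3149, 0.2177]
eef_rot: [0.0, 0.823, 0.568, 0.001]
force: [0.1, 0.1, -3.1]
opening: 0.057
```

```bash
python3 -c "
from h import *
o=get_obs();print(o['force'],o['moment'],o['tcp_pos'])"
```

```text
[ 0.06764468  0.10364146 -3.100071  ] [-0.09309299 -0.05941203 -0.06571837] [ 0.48768207 -0.31485511  0.21767256]
```

>>> {"op": "play_rows", "data": {
  "moves": [0,0,0,-0.0006,0,0,0,0,0,0,0,0,0,0]
}}

```text
t: 31.5
tcp_pos: [0.4877, -0.3149, 0.2174]
eef_rot: [0.001, 0.823, 0.568, 0.001]
force: [-0.5, 0.9, -1.2]
opening: 0.058
```

>>> {"op": "play_rows", "data": {
  "moves": [0,0,0,0,0,0,0]
}}

```text
t: 31.62
tcp_pos: [0.4877, -0.3149, 0.2174]
eef_rot: [0.001, 0.823, 0.568, 0.001]
force: [-0.2, 1.3, -1.3]
opening: 0.059
```

>>> {"op": "play_rows", "data": {
  "moves": [0,0,0,-0.0006,0,0,0,0,0,0,0,0,0,0]
}}

```text
t: 31.88
tcp_pos: [0.4878, -0.3149, 0.2171]
eef_rot: [0.001, 0.823, 0.568, 0.001]
force: [-1.2, 0.7, -1.5]
opening: 0.053
```

>>> {"op": "play_rows", "data": {
  "moves": [0,0,0,0,0,0,0]
}}

```text
t: 32.0
tcp_pos: [0.4877, -0.315, 0.2171]
eef_rot: [0.001, 0.823, 0.568, 0.001]
force: [-0.8, 0.3, -0.8]
opening: 0.056
```

>>> {"op": "play_rows", "data": {
  "moves": [0,0,0,-0.0004,0,0,0,0,0,0,0,0,0,0]
}}

```text
t: 32.25
tcp_pos: [0.4878, -0.315, 0.217]
eef_rot: [0.001, 0.823, 0.568, 0.001]
force: [-1.2, -0.2, -0.1]
opening: 0.057
```

>>> {"op": "play_rows", "data": {
  "moves": [0,0,0,0,0,0,0]
}}

```text
t: 32.38
tcp_pos: [0.4878, -0.315, 0.217]
eef_rot: [0.001, 0.823, 0.568, 0.001]
force: [-0.8, 0.2, -0.1]
opening: 0.056
```

```bash
python3 hk.py w17 | egrep 'red|F|yaw|slope|^-?0.00'; python3 -c "
from h import *
o=get_obs();print(o['moment']);s=get_image('scene'); crop(s,220,90,160,140,5,'s17')"
```

```text
F [-0.77382619  0.21422248 -0.08205152] [ 0.48777949 -0.31495273  0.21701682] [0.00084341 0.8227602  0.56838737 0.00086353]
yaw -20.724277038287898 [ 2.37971885e-03 -4.06211836e-04 -9.99997086e-01]
-0.0075 Y -0.0135 z [0.2292 0.2396 0.2609]
-0.0025 Y -0.0136 z [0.229  0.251  0.2754]
0.0025 Y -0.0175 z [0.2598 0.2637 0.2793]
0.0075 Y -0.0135 z [0.2292 0.2479 0.2739]
red [ 310  126   18  233 3603] [ 0.4987 -0.2853  0.2361] X 0.0021 Y -0.0499 0.0524 z [0.2265 0.2376]
  bar slope dX/dY,dz/dY [-0.01056167  0.00215732] [-2.09653936e-04  2.36136217e-01]
red [255 257  30  30 681] [ 0.4794 -0.2871  0.2544] X -0.0153 Y -0.0056 0.0048 z [0.2514 0.2563]
[ 0.07334943  0.13428376 -0.00160655]
```

View pics/s17.png

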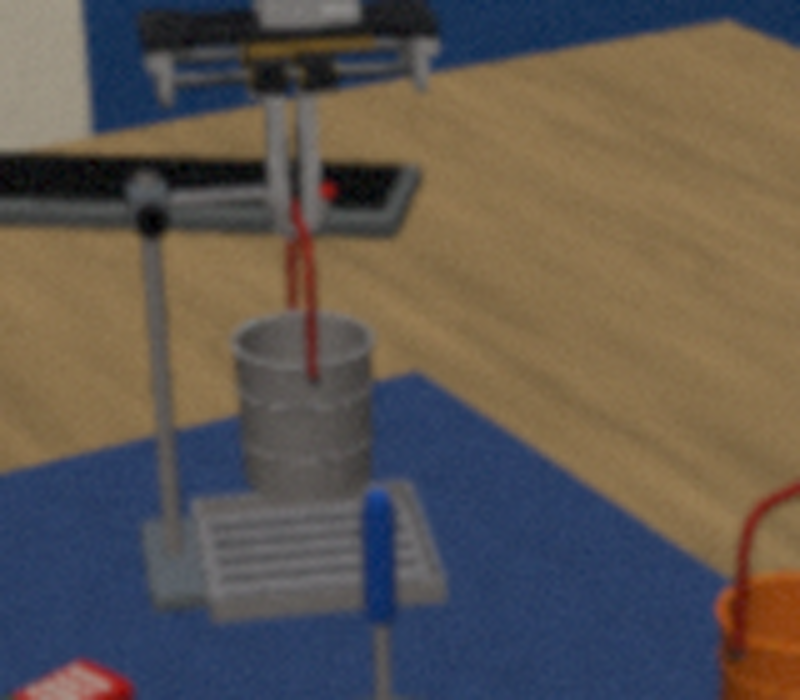

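>>> {"op": "play_rows", "data": {
  "moves": [0.09,0,0,0,0,0,0,0.12,0,0,0,0,0,0,0.16,0,0,0,0,0,0,0.22,0,0,0,0,0,0,0.3,0,0,0,0,0,0,0.3,0,0,0,0,0,0,0.3,0,0,0,0,0,0],
  "force": 10
}}

```text
t: 33.35
tcp_pos: [0.489, -0.3154, 0.2174]
eef_rot: [0.002, 0.823, 0.568, 0.002]
force: [-0.1, 0.3, -0.9]
opening: 0.302
```

```bash
python3 hk.py w18 | egrep 'red|F|yaw|slope'
```

```text
F [-0.13460282  0.27423524 -0.85861783] [ 0.48903877 -0.31536953  0.21744756] [0.00199453 0.82278294 0.56834989 0.00162996]
yaw -20.729321065427477 [ 0.00494938 -0.00142935 -0.99998673]
red [ 307  127   18  232 3682] [ 0.4983 -0.2866  0.236 ] X 0.0021 Y -0.0501 0.052 z [0.2267 0.2375]
  bar slope dX/dY,dz/dY [-0.00520595  0.00222318] [0.00175476 0.23622228]
red [252 257  30  30 682] [ 0.4795 -0.287   0.2544] X -0.0152 Y -0.0057 0.0052 z [0.2513 0.2562]
```

View pics/w18.png

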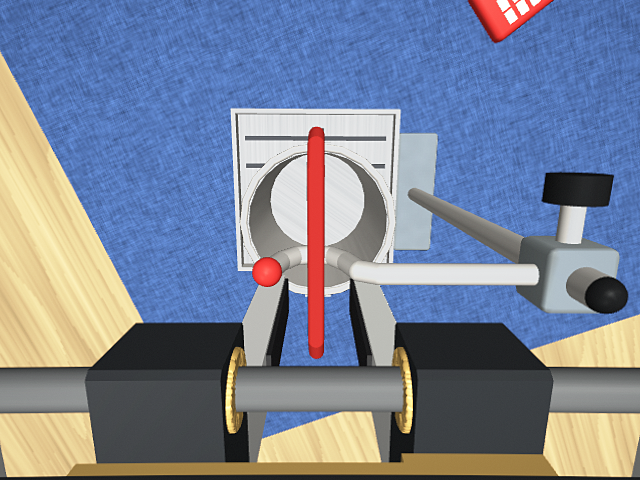

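>>> {"op": "play_rows", "data": {
  "moves": [0.3,-0.002,-0.003,0,0,0,0,0.3,0,0,0.005,0,0,0,0.3,0,0,0.012,0,0,0,0.3,0,0,0.02,0,0,0,0.3,0,0,0.03,0,0,0,0.3,0,0,0.03,0,0,0,0.3,0,0,0.03,0,0,0,0.3,0,0,0,0,0,0]
}}

```text
t: 34.4
tcp_pos: [0.4872, -0.3186, 0.3533]
eef_rot: [0.004, 0.823, 0.568, 0.003]
force: [0.0, -0.7, -0.4]
opening: 0.3
```

```bash
python3 hk.py w19 | egrep 'red|F|yaw|slope'
python3 - <<'E'
from h import *
s=get_image('scene'); save(s,'s19'); t=get_image('top'); save(t,'t19')
E
```

```text
F [ 0.02568121 -0.70976754 -0.42348007] [ 0.48721732 -0.31857549  0.35327045] [0.00388216 0.82273523 0.56840538 0.00264403]
yaw -20.720903760690764 [ 0.00876394 -0.00338221 -0.99995588]
red [ 311  129   10  136 1205] [ 0.4976 -0.2883  0.2359] X 0.0021 Y -0.0499 0.0515 z [0.2266 0.2375]
  bar slope dX/dY,dz/dY [-0.00945032  0.0021445 ] [-0.00050582  0.23619328]
red [282 199  16  15 195] [ 0.4789 -0.2875  0.2545] X -0.0155 Y -0.0053 0.0044 z [0.2515 0.2563]
```

View pics/w19.png

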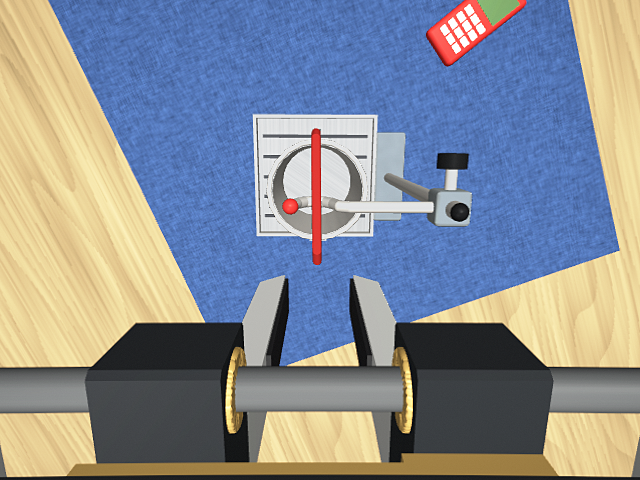

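View pics/s19.png

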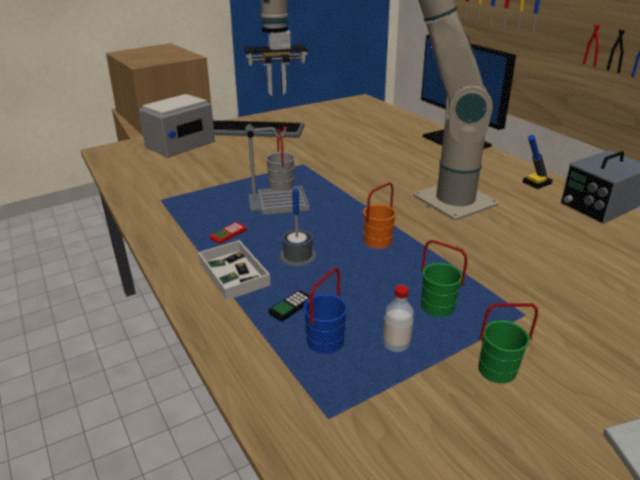

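>>> {"op": "play_rows", "data": {
  "moves": [0.3,0,0,0.02,0,0,0,0.3,0,0,0,0,0,0,0.3,0,0,0,0,0,0,0.3,0,0,0,0,0,0,0.3,0,0,0,0,0,0,0.3,0,0,0,0,0,0,0.3,0,0,0,0,0,0,0.3,0,0,0,0,0,0]
}}

```text
t: 35.55
tcp_pos: [0.4826, -0.3164, 0.3633]
eef_rot: [-0.005, 0.823, 0.569, -0.001]
force: [-0.4, -0.0, 0.3]
opening: 0.298
```

Run:
```python
from h import *
ims=[get_image('scene')['color'].astype(int) for _ in range(4)]
a=cv2.cvtColor(cv2.imread('pics/s19.png'),cv2.COLOR_BGR2RGB).astype(int)
for i in ims: print(abs(i-a)[150:195,262:300].mean(), abs(i-a)[300:340,500:530].mean())
print(job.job_done())
```

```text
2.2417153996101367 2.410277777777778
2.2500974658869395 2.542222222222222
2.2777777777777777 2.5722222222222224
2.2935672514619885 2.5191666666666666
the job is handed in; nothing more can be done
None
```

The job is handed in at about 36 s of the 72 s limit, and the last checks found nothing wrong.

- **Brushing:** I took the brush from its holder and scrubbed the can with three up-and-down strokes. Each went from the can's floor to about 64 mm, past half its 95 mm height. I felt floor contact at three of the four bottoms; the second showed no contact force, but the brush was at the same height. I logged the peak height only on the first stroke; the other two used the same commands.
- **Brush return:** The brush is back upright in its holder. I lowered it until it touched the holder floor before letting go.
- **Raising the bail:** My arc came out about 4 mm high at the top and the wire slid in the fingers. The can also appeared to shift or tilt slightly. It stayed upright, and I re-gripped the bail before lifting.
- **Hanging:** I lowered the can in sub-millimetre steps. The vertical force went from about -3 N, the can's weight, to about 0, so the hook was carrying it when I let go.
- **Last checks:** The bail bar lies in the U within about 1 mm of its middle and level. The can shows no sway beyond camera noise. In the final picture the phones, board tray, bottle and look-alike cans show no visible change; I did not measure their positions. The gripper was clear, with its fingertips about 12 cm above the bail bar.

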